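Recharge the mill jar with sorted grinding balls

ROBOT

A 7-joint arm with a two-finger parallel gripper is mounted at the origin on the work surface. World frame = base frame: x ahead of the robot, y to its left, z up, the work surface at z = 0. Lengths are in m, angles in rad, forces in N, time in s.
With the tool pointing down it reaches from about 0.35 to 0.9 m from the base axis. Payload 7.2 kg.
Tool frame: the origin (TCP) lies at the very end of the fingers, on their centre line; the grasp point (between the pads) lies 19 mm behind it (env.grip_depth is the distance from the TCP to the grasp point, in m); z points along the fingers, y is the line along which they close (so a half turn about z gives the same grasp; the last joint's range is limited). The gripper opens to 85 mm and grips with 20 to 120 N. Pads are 22 mm wide; open, the fingers measure 114 mm over their backs; the gripper's body (76 mm by 85 mm) begins 54 mm behind the grasp point. The pads swing forward as they close: fully open they stand 13 mm farther back than shut.
Start: joints at [-1.172, 0.411, -0.013, 1.596, 0.006, 1.134, -0.082], TCP at [0.281, 0.558, 0.231] pointing down, gripper open.
Joint ranges: [-2.95, 2.95], [-0.29, 1.99], [-1.47, 1.44], [0.14, 2.54], [-1.03, 4.17], [0.13, 1.85], [-2.86, 2.86]. Speed limits (rad/s): [2.39, 2.39, 3.01, 3.01, 3.14, 3.14, 3.14].

INTERFACE

Orientations are given as a unit quaternion [w, x, y, z].
In Python, from station import env gives the robot as it stands.
- The arm moves only by the tool step_arm, never from a script. Its argument "motion" is a list that holds one entry, the list of rows, each a list of 7 numbers: the shift along the tool's x, y, z in cm, then the turn, a rotation vector about the tool's x, y, z in rad, then the finger opening in cm, from 0 to 8.54. In form: [[[x, y, z, ax, ay, az, claw], ...]]. A call has 1 to 5 rows; each row is the pose to reach, as a shift and turn from the pose commanded when the call began, along the tool's axes at that moment; what a row does not reach only later rows make up. A row lasts 1/8 s, in which the tool goes at most 62.5 mm and 10.7 degrees, less where a joint would pass 70% of its speed; a pose out of reach is approached as far as the arm can. A call with a gripper value outside its range is refused whole. The fingers move at their own pace and stop on an object; "force" is the grip in N (left out, the last holds). Time passes only in rows, so rows that repeat a pose let the fingers close. It gives the time, the measured TCP pose, the force, the opening and the grip force at its end, in the units of the state.
- env.state(): the state, without advancing time (a new reading comes with each control period).
- env.grab_frame(name): name is "scene" or "top" or "wrist"; returns the picture (384x512x3 uint8, red, green, blue); there is no depth.
- env.camera_model(name): a dict with "fov_y" (degrees; the focal length in pixels is half the picture's height over the tangent of half this angle, whatever the lens; pixels are square), "cx", "cy" (the principal point, pixels), "distortion" ([k1, k2, p1, p2, k3] as OpenCV has them; the pictures are not rectified), "view" (4x4, takes a point from world to camera coordinates). Camera axes: x right, y up, looking along -z (the intrinsics and any distortion apply to the point x, -y, -z); pixel columns grow to the right and rows downward; lengths in m; the calibration is good to about 2 mm. A picture is of the moment at which its call begins: read the wrist's pose just before it. camera_model takes no time and is no camera call; for the wrist camera it gives the pose at the moment of the call.
- env.finish_job(): hands the job in; it is judged then, once.
The state is a dict: "clock": time; "joints": joint angles; "joint_vel": joint speeds; "joint_efforts": joint torques, N m; "position": TCP position; "eef_rot": TCP orientation; "wrist_force": force on the tool from outside, world axes, zero at the start; "ft_torque": the same for the moment, N m; "gripper_width": finger opening in m; "grasp_force": force on a finger pad.
Only numpy, scipy, OpenCV 4.12 (cv2) and the standard library are available. Lean on these libraries where they do the work, as an engineer would, in place of code of your own. Each camera call takes 0.05 s, during which the arm holds its last target. There are 200 camera calls.

TASK

Recharge the glaze mill's jar: with the slotted scoop, take all the full-size grinding balls out of the draining pan and tip them into the jar, letting the worn bits drop back so that every bit stays in the pan, and keep the gripper's fingers off balls and bits. When all the balls are in, close the jar with its own lid, the large one in the crate, set centred and flat on the rim. Leave the scoop standing on its bars in the middle of its drip tray, the other things in the crate, and the unfired mugs where they are.

Things in the scene. Friction and masses are not known exactly. Their poses are not given: they have to be found in the camera images.
- pan: draining pan, fixed: open grey pan, floor sloping 12 deg (0.21 rad) down along its own +x, away from the robot. Inside 220 mm along the slope, 230 mm wide (y). Walls 4 mm thick, square to the floor: 65 mm high at the low end, 40 at the sides, 25 at the high end. Origin on the bench under its centre, z up; floor 33 mm above it there. Balls roll to the low end; worn bits stay where they lie.
- pan_low (a point): point on the pan's floor at the foot of the low end wall's inner face, half-way across, 10 mm above the bench; axes as the pan's (x level towards the low end, z up)
- drip_tray: shallow aluminium drip tray, the scoop's place, fixed: 100 mm (its x) by 270 mm (its y), rim 9 mm high and 3 mm thick, floor 3 mm thick; origin under its centre
- scoop: slotted scoop, 0.28 kg, about 200 mm long: 4 round steel bars, 5 mm thick, at x = -36, -12, 12, 36 mm form a floor open in front; back plate 85 mm wide, 42 high; side plates 34 high, 85 mm over their outsides, beside the rear 46 mm only. Origin on the underside where bars meet back plate; y forward along the bars (90 mm to their ends), z up. Stands by itself on its bars.
- scoop_grip (a point): middle of the scoop's level wooden handle, at y = -57, z = 85 mm in the scoop's frame; axes as the scoop's. The handle is 24 mm wide (x: pinch it so), 26 mm high, and runs from y = -7 to -107 mm. Balls sit in the grooves between bars and roll along them once the scoop is tipped 15 to 20 degrees
- jar: mill jar, fixed: upright cream porcelain jar 136 mm across, 130 mm tall, open on top; mouth 100 mm across inside, 120 mm outside; inner floor 10 mm above the bench. Origin on the bench under its centre
- crate: open wooden crate, fixed: 280 mm (its x) by 180 mm (its y), 48 mm high, walls and floor 6 mm; holds the jar's lid among other things. Origin under its centre. Crate and jar stand one on the robot's left, the other on its right
- lid_knob (a point): centre of the knob of the jar's lid: upright cylinder 28 mm in diameter, 29 mm high (pinch it), 24 mm above the underside of the lid's flange and 34 mm above the underside of its plug. On the jar, the flange lies on the rim, so that this point is 154 mm above the bench
- lid: the jar's lid, cream porcelain, 0.35 kg: flange 118 mm across, 9 mm thick; below it a plug 86 mm across, 10 mm deep, that drops into the jar's mouth. Origin at the centre of the plug's underside, z up
- small_lid: smaller lid of another jar in the same crate, 76 mm across, knob 22 mm in diameter: leave it. Origin at the centre of its underside
- post0: kiln post, a square clay bar 50 x 24 x 24 mm lying in the crate: leave it. Origin at the centre of its underside
- post1: as post0
- mug0: unfired clay mug on the bench, on the right beyond the pan, 74 mm across, 85 mm tall: leave alone. Origin under its centre
- mug1: as mug0, on the left
- ball0_center (a point): centre of a full-size grinding ball: cream porcelain ball 30 mm in diameter, 40 g, at the low end of the pan; there are up to six
- ball1_center (a point): centre of a full-size grinding ball: cream porcelain ball 30 mm in diameter, 40 g, at the low end of the pan; there are up to six
- ball2_center (a point): centre of a full-size grinding ball: cream porcelain ball 30 mm in diameter, 40 g, at the low end of the pan; there are up to six
- ball3_center (a point): centre of a full-size grinding ball: cream porcelain ball 30 mm in diameter, 40 g, at the low end of the pan; there are up to six
- ball4_center (a point): centre of a full-size grinding ball: cream porcelain ball 30 mm in diameter, 40 g, at the low end of the pan; there are up to six
- ball5_center (a point): centre of a full-size grinding ball: cream porcelain ball 30 mm in diameter, 40 g, at the low end of the pan; there are up to six
- bit0_center (a point): centre of a worn bit: roundish cream porcelain pebble about 12 mm across, in the pan; it fits between the scoop's bars; there are up to four
- bit1_center (a point): centre of a worn bit: roundish cream porcelain pebble about 12 mm across, in the pan; it fits between the scoop's bars; there are up to four
- bit2_center (a point): centre of a worn bit: roundish cream porcelain pebble about 12 mm across, in the pan; it fits between the scoop's bars; there are up to four
- bit3_center (a point): centre of a worn bit: roundish cream porcelain pebble about 12 mm across, in the pan; it fits between the scoop's bars; there are up to four

How it is judged:
On the way, in this order (a step that is already met when the one before it is completed fails the run):
1. all the full-size balls are in the jar (horizontal distance between each of ball0_center, ball1_center, ball2_center, ball3_center, ball4_center, ball5_center and jar below 0.056 m and z of ball0_center in the frame of jar between 0 and 0.1 m and z of ball1_center in the frame of jar between 0 and 0.1 m and z of ball2_center in the frame of jar between 0 and 0.1 m and z of ball3_center in the frame of jar between 0 and 0.1 m and z of ball4_center in the frame of jar between 0 and 0.1 m and z of ball5_center in the frame of jar between 0 and 0.1 m), for 0.2 s.
2. the lid sits on the jar (horizontal distance between lid and jar below 0.01 m and z of lid in the frame of jar between 0.116 and 0.1235 m and angle between lid's own z axis and vertical below 0.06 rad), for 0.2 s.
At the end, for the whole second after the job is handed in: Balls all in the jar, worn bits all in the pan; large lid flat on the rim, centred within 10 mm, tilt under 0.06 rad; scoop flat in the drip tray (origin within 40 mm across, 80 mm along of its centre); small lid and posts still in the crate; lid and scoop at rest (all of step 1 and all of step 2 and x of bit0_center in the frame of pan between -0.125 and 0.125 m and y of bit0_center in the frame of pan between -0.12 and 0.12 m and z of each of bit0_center, bit1_center, bit2_center, bit3_center in the frame of pan below 0.075 m and x of bit1_center in the frame of pan between -0.125 and 0.125 m and y of bit1_center in the frame of pan between -0.12 and 0.12 m and x of bit2_center in the frame of pan between -0.125 and 0.125 m and y of bit2_center in the frame of pan between -0.12 and 0.12 m and x of bit3_center in the frame of pan between -0.125 and 0.125 m and y of bit3_center in the frame of pan between -0.12 and 0.12 m and x of scoop in the frame of drip_tray between -0.04 and 0.04 m and y of scoop in the frame of drip_tray between -0.08 and 0.08 m and angle between scoop's own z axis and vertical below 0.2 rad and z of scoop in the frame of drip_tray below 0.02 m and x of small_lid in the frame of crate between -0.135 and 0.135 m and y of small_lid in the frame of crate between -0.085 and 0.085 m and z of each of small_lid, post0, post1 in the frame of crate below 0.045 m and x of post0 in the frame of crate between -0.135 and 0.135 m and y of post0 in the frame of crate between -0.085 and 0.085 m and x of post1 in the frame of crate between -0.135 and 0.135 m and y of post1 in the frame of crate between -0.085 and 0.085 m and linear speed of each of lid, scoop below 0.02 m/s); the robot touches nothing.
It fails at once if the fingers touch a ball or a worn bit (contact force between the fingers and ball0 above 0.5 N or contact force between the fingers and ball1 above 0.5 N or contact force between the fingers and ball2 above 0.5 N or contact force between the fingers and ball3 above 0.5 N or contact force between the fingers and ball4 above 0.5 N or contact force between the fingers and ball5 above 0.5 N or contact force between the fingers and bit0 above 0.5 N or contact force between the fingers and bit1 above 0.5 N or contact force between the fingers and bit2 above 0.5 N or contact force between the fingers and bit3 above 0.5 N).
It fails at once if an unfired mug is shifted by more than 20 mm or tipped (distance of any of mug0, mug1 from where it was at the start of the episode above 0.02 m or angle between any of mug0, mug1's own z axis and vertical above 0.3 rad).
Of ball0, ball1, ball2, ball3, ball4, ball5 only 4 to 6 are there at a start; the rules pass over those that are not, and their reading is None.
Of bit0, bit1, bit2, bit3 only 3 to 4 are there at a start; the rules pass over those that are not, and their reading is None.
At some moment in a run one of lid, scoop may be knocked a few centimetres aside while the robot is not near it.
It also fails if it takes over 210 s, if anything falls off the work surface, if the arm or the gripper's body presses on something with over 40 N, if the wrist force passes 120 N, or if a joint passes its speed limit or range.

## Working session

There is one attempt and no reset: what is moved stays moved. The work goes in short steps, Python scripts to look and compute and a tool call to move; the robot and the scene stay as the last step left them, time stands still between calls to the robot, and variables do not carry over. Pictures are saved under pics/ and viewed, at most 14 in all, crops included, and the job is handed in when it is done.

Besides the shell and the picture viewer there is one more tool, called by a JSON object that holds its "name" and its "arguments". step_arm: Moves the arm, as the interface text tells. Its arguments: {"type":"object","properties":{"motion":{"type":"array","items":{"type":"array","items":{"type":"array","items":{"type":"number"}}}},"force":{"type":"number"}},"required":["motion"]}

```bash
ls; mkdir -p pics; python3 - <<'E'
from station import env
import cv2,numpy as np
s=env.state();print({k:np.round(v,3).tolist() for k,v in s.items()})
for n in("scene","top"):
    m=env.camera_model(n);print(n,m['fov_y'],m['cx'],m['cy'],m['distortion'],np.round(m['view'],3).tolist())
    im=env.grab_frame(n);np.save(f'pics/{n}0.npy',im);cv2.imwrite(f'pics/{n}0.png',cv2.resize(im[:,:,::-1],(800,600)))
E
```

```text
pics
{'clock': 0.0, 'joints': [-1.172, 0.412, -0.013, 1.597, 0.006, 1.134, -0.082], 'joint_vel': [-0.001, -0.001, -0.001, -0.0, -0.001, 0.002, -0.001], 'joint_efforts': [-0.001, -60.062, 0.682, -29.941, 0.014, 0.011, 0.0], 'position': [0.281, 0.558, 0.23], 'eef_rot': [-0.0, 0.231, 0.973, -0.001], 'wrist_force': [-1.003, 0.18, -1.021], 'ft_torque': [-0.042, -0.031, 0.021], 'grasp_force': 0.0, 'gripper_width': 0.086}
scene 49.826343094481544 258.46871940612215 185.6091653199769 [-0.11973624  0.          0.          0.          0.        ] [[0.675, 0.738, 0.007, -0.399], [-0.586, 0.53, 0.613, 0.285], [0.449, -0.417, 0.79, -1.393], [0.0, 0.0, 0.0, 1.0]]
top 45.930263691728655 259.43360202495967 187.96990683057413 [-0.00834839  0.          0.          0.          0.        ] [[0.013, -1.0, 0.009, 0.008], [0.984, 0.014, 0.175, -0.576], [-0.175, 0.007, 0.985, -1.432], [0.0, 0.0, 0.0, 1.0]]
```

View pics/scene0.png

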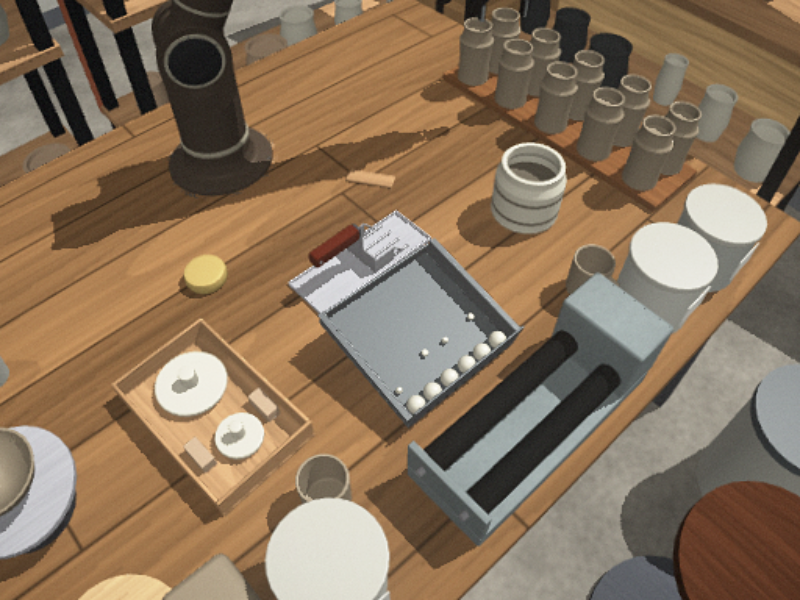

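View pics/top0.png

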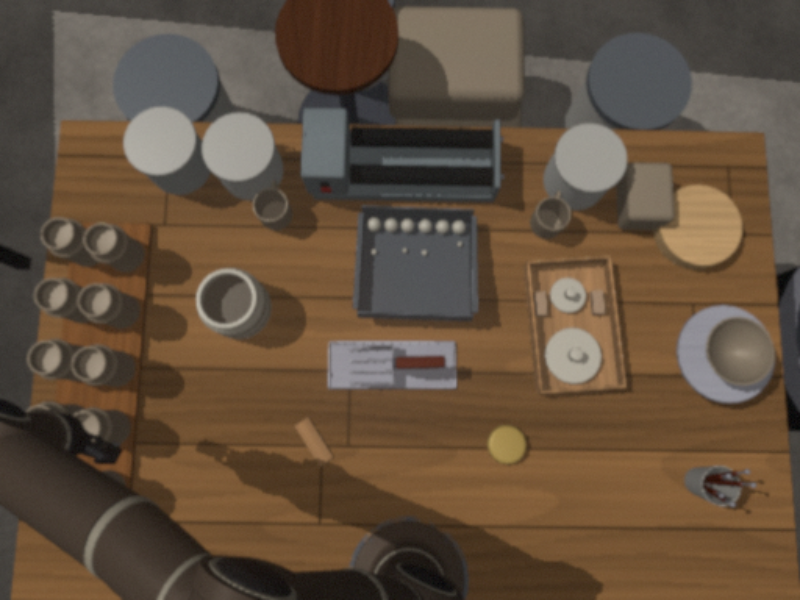

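The scene view shows the arm, pan, crate and jar. In the top view (800 px) the 6 balls lie at (373–459, 226) and the 4 bits at about (374,251), (404,250), (424,253), (459,244). The jar is at (232,303), the scoop at (395,364) with its bars to the left (+y), and the large lid at (574,356).

```bash
cat > h.py <<'E'
import cv2,numpy as np
from scipy.spatial.transform import Rotation as R
def ray(m,px):
    f=192/np.tan(np.radians(m['fov_y'])/2)
    K=np.array([[f,0,m['cx']],[0,f,m['cy']],[0,0,1]])
    u=cv2.undistortPoints(np.array(px,float).reshape(-1,1,2),K,np.array(m['distortion'],float)).reshape(-1,2)
    d=np.c_[u[:,0],-u[:,1],-np.ones(len(u))]
    V=np.array(m['view']);return -V[:3,:3].T@V[:3,3],d@V[:3,:3]
def plane(m,px,z):
    c,d=ray(m,px);z=np.broadcast_to(z,len(d));return c+d*((z-c[2])/d[:,2])[:,None]
def proj(m,P):
    f=192/np.tan(np.radians(m['fov_y'])/2);K=np.array([[f,0,m['cx']],[0,f,m['cy']],[0,0,1]])
    V=np.array(m['view']);p=np.atleast_2d(P)@V[:3,:3].T+V[:3,3];p=p*[1,-1,-1]
    return cv2.projectPoints(p,np.zeros(3),np.zeros(3),K,np.array(m['distortion'],float))[0].reshape(-1,2)
def tri(m1,p1,m2,p2):
    a,d=ray(m1,[p1]);b,e=ray(m2,[p2]);d=d[0];e=e[0]
    s=np.linalg.lstsq(np.c_[d,-e],b-a,rcond=None)[0];P=a+s[0]*d;Q=b+s[1]*e
    return (P+Q)/2,np.linalg.norm(P-Q)
def blobs(mask,lo,hi,roi=None):
    n,_,st,c=cv2.connectedComponentsWithStats(mask.astype(np.uint8));o=[]
    for i in range(1,n):
        if lo<=st[i,4]<=hi and (roi is None or (roi[0]<c[i,0]<roi[2] and roi[1]<c[i,1]<roi[3])): o.append((*np.round(c[i],1),*st[i]))
    return o
E
python3 - <<'E'
from station import env
from h import *
T=env.camera_model('top');S=env.camera_model('scene')
t=np.load('pics/top0.npy');s=np.load('pics/scene0.npy')
g=t.astype(int)
roi=t[130:200,230:305]
for nm,im,r in(('top',t,(228,130,306,175)),('scene',s,(235,190,330,270))):
    hsv=cv2.cvtColor(im,cv2.COLOR_RGB2HSV)
    for th in(150,): 
        b=blobs(hsv[...,2]>th,2,400,r);print(nm,[(x[0],x[1],x[6]) for x in b])
hsv=cv2.cvtColor(t,cv2.COLOR_RGB2HSV)
red=((hsv[...,0]<8)|(hsv[...,0]>172))&(hsv[...,1]>120)
print('red',blobs(red,20,3000,(200,210,310,260)))
# montage of crops
a=cv2.resize(t[120:255,200:310,::-1],None,fx=5,fy=5,interpolation=cv2.INTER_CUBIC)[:600]
c=cv2.resize(t[160:260,330:405,::-1],None,fx=4,fy=4,interpolation=cv2.INTER_CUBIC)
j=cv2.resize(t[165:225,115:180,::-1],None,fx=3,fy=3)
cv2.imwrite('pics/a.png',a);o=np.zeros((600,300+200,3),np.uint8);o[:400,:300]=c;o[400:580,:195]=j;cv2.imwrite('pics/c.png',o)
E
```

```text
top [(np.float64(237.9), np.float64(142.5), np.int32(18)), (np.float64(248.8), np.float64(142.8), np.int32(19)), (np.float64(259.4), np.float64(143.1), np.int32(17)), (np.float64(270.8), np.float64(143.8), np.int32(19)), (np.float64(282.0), np.float64(144.0), np.int32(21)), (np.float64(292.2), np.float64(144.2), np.int32(19))]
scene [(np.float64(301.1), np.float64(201.7), np.int32(12)), (np.float64(318.4), np.float64(216.3), np.int32(79)), (np.float64(296.2), np.float64(239.6), np.int32(5))]
red [(np.float64(267.9), np.float64(231.4), np.int32(254), np.int32(229), np.int32(30), np.int32(6), np.int32(162))]
```

View pics/a.png

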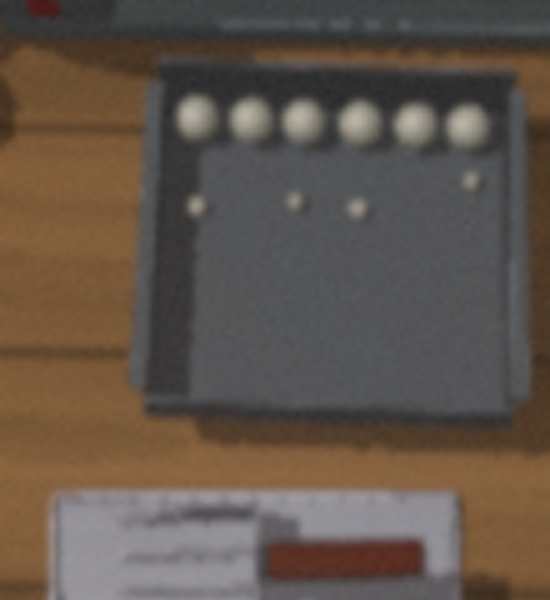

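View pics/c.png

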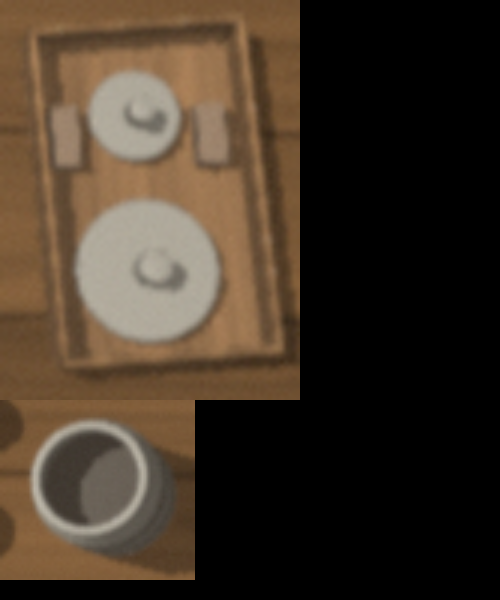

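The crops show: top-view balls in a row at full-res (239.4,143.6)…(293.4,145.2), bits at (239,161), (259,160.4), (271.4,161.6), (294,156.2), jar mouth centre near (145,191.5), large-lid knob near (369,226.5), and the handle at (268,231).

```bash
python3 - <<'E'
from station import env
from h import *
np.set_printoptions(precision=4,suppress=True)
T=env.camera_model('top');S=env.camera_model('scene')
t=np.load('pics/top0.npy')
c=lambda L:np.array(L)/5.+[200,120]-0.4
B=plane(T,c([(197,118),(250,119),(303,121),(360,123),(415,125),(467,126)]),.0278);print('balls',B[:,:2].tolist())
p=np.polyfit(B[:,1],B[:,0],1);print('yaw from balls',-np.arctan(p[0]))
print('bits',plane(T,c([(197,205),(296,201),(358,208),(471,180)]),.027)[:,:2].tolist())
# high-end inner foot of floor (z=10+220 sin12=55.7) ; scene triangulation of corners
print('high foot',plane(T,c([(190,402),(500,405)]),.0557))
print('high outer top ends',plane(T,c([(145,402),(512,412)]),.079))
print('low top',plane(T,c([(160,65),(515,75)]),.0735))
hsv=cv2.cvtColor(t,cv2.COLOR_RGB2HSV);H,Sa,V=[hsv[...,i].astype(int) for i in range(3)]
red=((H<8)|(H>172))&(Sa>120);red[:, :200]=0;red[:,310:]=0;red[:210]=0;red[260:]=0
r=cv2.minAreaRect(np.argwhere(red)[:,::-1].astype(np.float32));bx=cv2.boxPoints(r)
print('handle',plane(T,[r[0]],.101),plane(T,bx,.101)[:,:2].tolist())
tray=(Sa<45)&(V>95);n,l,st,ce=cv2.connectedComponentsWithStats(tray[210:260,195:305].astype(np.uint8))
i=1+np.argmax(st[1:,4]);pts=np.argwhere(l==i)[:,::-1]+[195,210];r=cv2.minAreaRect(pts.astype(np.float32))
print('tray',plane(T,[r[0]],.006),plane(T,cv2.boxPoints(r),.009)[:,:2].tolist())
# jar rim, lids: bright low saturation
m=(Sa<60)&(V>115);m[:,:120]=0
n,l,st,ce=cv2.connectedComponentsWithStats(m.astype(np.uint8))
for i in range(1,n):
    if st[i,4]>60 and 160<ce[i,1]<260:
        p=(np.argwhere(l==i)[:,::-1]).astype(np.float32);hull=cv2.convexHull(p)
        e=cv2.fitEllipse(hull);print(st[i],'ell',e)
        for z in(.13,.020,.0295):
            q=plane(T,hull.reshape(-1,2),z);cc=cv2.minEnclosingCircle((q[:,:2]*1000).astype(np.float32));print('  z',z,cc)
E
```

```text
balls [[0.7322374236601181, 0.08649518994076205], [0.7320916270953766, 0.05063948969807476], [0.731247750423101, 0.014766013678743474], [0.7304472223666849, -0.023818673384850726], [0.7296271170244122, -0.06105630163506717], [0.7294761330789385, -0.0962694695191863]]
yaw from balls -0.017115444309424088
bits [[0.6720100392101704, 0.08526356533102479], [0.6757778694053037, 0.01876391686146624], [0.6715759723195351, -0.02298594680662929], [0.6921127643167438, -0.09902942407644265]]
high foot [[ 0.5338  0.0859  0.0557]
 [ 0.5347 -0.1154  0.0557]]
high outer top ends [[ 0.5299  0.1137  0.079 ]
 [ 0.5268 -0.1208  0.079 ]]
low top [[ 0.7551  0.1097  0.0735]
 [ 0.7519 -0.1242  0.0735]]
handle [[ 0.4294 -0.0141  0.101 ]] [[0.43659118158862154, 0.031099004192283394], [0.43782792118963854, -0.05912126583389868], [0.4223032895018261, -0.059182292489659644], [0.42107818399856045, 0.030865623527867963]]
tray [[0.4314 0.0412 0.006 ]] [[0.47902109455781355, 0.17826249489045773], [0.48283356267637045, -0.09446967993683643], [0.3836909376650498, -0.09451763684373787], [0.38007698093452136, 0.17510783
[... 1694 characters left out ...]
), 47.954437255859375)
[ 209  218   83   31 1568] ell ((246.3640899658203, 228.6693572998047), (38.26402282714844, 95.41226959228516), 82.808349609375)
  z 0.13 ((424.2696838378906, 43.03446578979492), 129.77328491210938)
  z 0.02 ((432.9346008300781, 44.44365692138672), 140.1134490966797)
  z 0.0295 ((432.1860656738281, 44.32188415527344), 139.220458984375)
[260 240  32   9 211] ell ((274.7151794433594, 244.15084838867188), (12.291163444519043, 35.54658889770508), 91.26119995117188)
  z 0.13 ((391.0533142089844, -34.76711654663086), 48.08841323852539)
  z 0.02 ((397.07122802734375, -39.55718231201172), 51.920040130615234)
  z 0.0295 ((396.551513671875, -39.14349365234375), 51.5891227722168)
```

```bash
cat >> h.py <<'E'
def Rt(fwd_deg,tip=0.):
    "tool rotation: x = scoop forward at heading fwd (deg), nose down by tip (deg)"
    a=np.radians(fwd_deg);x=np.array([np.cos(a),np.sin(a),0]);z=np.array([0,0,-1.])
    M=np.c_[x,np.cross(z,x),z]
    return M@R.from_euler('y',-np.radians(-tip)).as_matrix() if False else M@R.from_rotvec([0,np.radians(tip)*SG,0]).as_matrix()
# nose-down about tool y: rotvec +y takes x to -z(tool)=up, so nose down is negative
SG=-1
def scoop2tcp(o,fwd,tip):
    "TCP when scoop origin is at o"
    M=Rt(fwd,tip);return np.array(o)+M@np.array([-.057,0,-.066])
def mv(env,p,M,note=''):
    s=env.state();q=s['eef_rot'];A=R.from_quat([q[1],q[2],q[3],q[0]]).as_matrix()
    d=A.T@(np.array(p)-s['position'])*100;v=R.from_matrix(A.T@M).as_rotvec()
    print(note,'shift cm',np.round(d,2).tolist(),'turn',np.round(v,3).tolist(),'| tcp',np.round(s['position'],4).tolist(),'to',np.round(p,4).tolist())
E
python3 - <<'E'
from station import env
from h import *
mv(env,[.4294,-.0141,.17],Rt(90.8))
mv(env,[.4294,-.0141,.069],Rt(90.8))
E
```

```text
shift cm [-38.98, -44.38, 6.12] turn [-0.001, 0.001, 1.09] | tcp [0.2811, 0.5577, 0.2306] to [0.4294, -0.0141, 0.17]
 shift cm [-38.98, -44.37, 16.22] turn [-0.001, 0.001, 1.09] | tcp [0.2811, 0.5577, 0.2306] to [0.4294, -0.0141, 0.069]
```

{"name": "step_arm", "arguments": {"motion": [[[-39,-44.4,0,0,0,1.09,8],[-39,-44.4,0,0,0,1.09,8],[-39,-44.4,0,0,0,1.09,8],[-39,-44.4,0,0,0,1.09,8],[-39,-44.4,0,0,0,1.09,8]]], "force": 60}}

```text
clock: 0.72
position: [0.3599, 0.2536, 0.2312]
eef_rot: [-0.0, 0.648, 0.761, 0.0]
wrist_force: [2.1, 0.2, 1.1]
gripper_width: 0.0803
grasp_force: 0.0
```

```bash
python3 - <<'E'
from station import env
from h import *
mv(env,[.4294,-.0141,.17],Rt(90.8)); print(env.state()['clock'])
E
```

```text
shift cm [-27.53, 2.58, 6.11] turn [-0.0, -0.0, 0.146] | tcp [0.3599, 0.2536, 0.2312] to [0.4294, -0.0141, 0.17]
0.725
```

{"name": "step_arm", "arguments": {"motion": [[[-27.5,2.6,6.1,0,0,0.146,6],[-27.5,2.6,6.1,0,0,0.146,6],[-27.5,2.6,6.1,0,0,0.146,6],[-27.5,2.6,6.1,0,0,0.146,6],[-27.5,2.6,6.1,0,0,0.146,6]]]}}

```text
clock: 1.35
position: [0.4308, -0.0144, 0.1698]
eef_rot: [0.0, 0.701, 0.713, -0.0]
wrist_force: [-0.2, 1.4, 0.7]
gripper_width: 0.06
grasp_force: 0.0
```

```bash
python3 - <<'E'
from station import env
from h import *
np.set_printoptions(precision=4,suppress=True)
W=env.camera_model('wrist');im=env.grab_frame('wrist');cv2.imwrite('pics/w1.png',im[:,:,::-1])
hsv=cv2.cvtColor(im,cv2.COLOR_RGB2HSV);H,Sa,V=[hsv[...,i].astype(int) for i in range(3)]
red=((H<8)|(H>172))&(Sa>120)
n,l,st,ce=cv2.connectedComponentsWithStats(red.astype(np.uint8));i=1+np.argmax(st[1:,4]);print(st[i],ce[i])
r=cv2.minAreaRect(np.argwhere(l==i)[:,::-1].astype(np.float32))
q=plane(W,[r[0]],.101);b=plane(W,cv2.boxPoints(r),.101);print(q,b[:,:2].tolist())
mv(env,[.4294,-.0141,.069],Rt(90.8)); print(env.state()['clock'])
E
```

```text
[ 243  147   33  121 2231] [259.6356 208.2138]
[[ 0.4309 -0.0156  0.101 ]] [[0.41909254927173123, 0.0278693251098628], [0.44029174419611167, 0.028448547957516467], [0.44433891229346284, -0.06513119129771593], [0.42020058859131154, -0.06581619398913503]]
 shift cm [0.33, -0.18, 10.04] turn [-0.0, 0.002, 0.001] | tcp [0.4313, -0.0172, 0.1694] to [0.4294, -0.0141, 0.069]
1.4
```

View pics/w1.png

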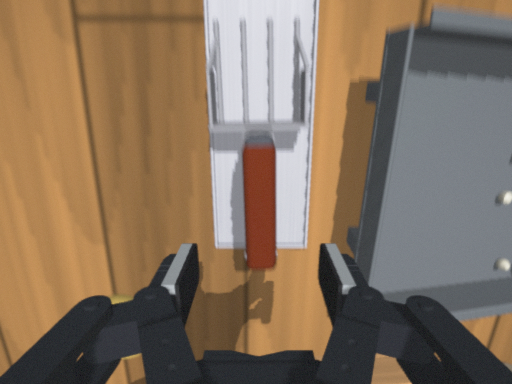

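The wrist view shows the red handle (243–276, 147–268) centred between the fingers, with the bars forward (up in the picture).

{"name": "step_arm", "arguments": {"motion": [[[0.15,-0.05,5,0,0,0,6],[0.15,-0.05,9,0,0,0,6],[0.15,-0.05,10,0,0,0,6],[0.15,-0.05,10,0,0,0,2],[0.15,-0.05,10,0,0,0,1]]], "force": 100}}

```text
clock: 2.02
position: [0.4314, -0.0096, 0.0715]
eef_rot: [0.001, 0.7, 0.714, 0.001]
wrist_force: [-2.6, -0.6, 2.2]
gripper_width: 0.024
grasp_force: 2.5
```

{"name": "step_arm", "arguments": {"motion": [[[0,0,0,0,0,0,1],[0,0,0,0,0,0,1],[0,0,0,0,0,0,1],[0,0,0,0,0,0,1]]]}}

```text
clock: 2.52
position: [0.4315, -0.0097, 0.0715]
eef_rot: [0.001, 0.7, 0.714, 0.001]
wrist_force: [-1.0, 0.2, 7.5]
gripper_width: 0.0226
grasp_force: 98.1
```

```bash
python3 - <<'E'
from station import env
from h import *
s=env.state();print(s['position'],s['gripper_width'],s['grasp_force'],s['clock'])
A=np.radians(-1.0)
L=np.array([.7425,-.007,.010]);x=np.array([np.cos(A),np.sin(A),0]);y=np.array([-np.sin(A),np.cos(A),0])
d=x*np.cos(.2094)-np.array([0,0,np.sin(.2094)]);n=x*np.sin(.2094)+np.array([0,0,np.cos(.2094)])
P=lambda py,u,h: L+y*py-d*u+n*h   # u = distance from low wall along slope
print('balls in pan y',[round(float((np.array(b)-L[:2])@y[:2]),4) for b in [(.7322,.0865),(.7321,.0506),(.7312,.0148),(.7304,-.0238),(.7296,-.0611),(.7295,-.0963)]])
c=.040
for u,h in((.165,.08),(.165,.001)): mv(env,scoop2tcp(P(c,u,h),-1,12),Rt(-1,12),f'{u} {h}')
E
```

```text
[ 0.43147659 -0.00967567  0.07145582] 0.022625953754760637 98.11079263687134 2.525
balls in pan y [0.0933, 0.0574, 0.0216, -0.017, -0.0543, -0.0895]
0.165 0.08 shift cm [4.35, 12.62, -12.72] turn [0.17, -0.165, 1.602] | tcp [0.4315, -0.0097, 0.0715] to [0.5564, 0.0363, 0.199]
0.165 0.001 shift cm [4.4, 10.96, -4.99] turn [0.17, -0.165, 1.602] | tcp [0.4315, -0.0097, 0.0715] to [0.54, 0.0365, 0.1217]
```

{"name": "step_arm", "arguments": {"motion": [[[0,0,-3,0,0,0,1],[0,0,-8,0,0,0,1],[0,0,-13,0,0,0,1],[0,0,-13,0,0,0,1]]]}}

```text
clock: 3.02
position: [0.4326, -0.0095, 0.2037]
eef_rot: [0.002, 0.7, 0.714, 0.003]
wrist_force: [0.3, -0.6, -3.5]
gripper_width: 0.0223
grasp_force: 98.9
```

{"name": "step_arm", "arguments": {"motion": [[[1,3,0,0,0,0.18,1],[2,6,0,0,0,0.36,1],[3,9,0,0,0,0.54,1],[4,11,0,0,0,0.72,1],[4.5,12.5,0,0,0,0.9,1]]]}}

```text
clock: 3.65
position: [0.5543, 0.0384, 0.1986]
eef_rot: [-0.0, 0.942, 0.336, -0.001]
wrist_force: [-0.1, 0.0, -2.7]
gripper_width: 0.0222
grasp_force: 99.0
```

{"name": "step_arm", "arguments": {"motion": [[[0,0,0,0,0,0.18,1],[0,0,0,0,0,0.36,1],[0,0,0,0,0,0.54,1],[0,0,0,0,0,0.7,1],[0,0,0,0,0,0.7,1]]]}}

```text
clock: 4.28
position: [0.5536, 0.0379, 0.1989]
eef_rot: [0.0, 1.0, -0.004, -0.001]
wrist_force: [0.0, -0.3, -2.9]
gripper_width: 0.0223
grasp_force: 98.7
```

```bash
sed -i 's/\[-.057,0,-.066\]/[-.051,0,-.0685]/' h.py; cat >> h.py <<'E'
A=np.radians(-1.0)
L=np.array([.7425,-.007,.010]);px=np.array([np.cos(A),np.sin(A),0]);py=np.array([-np.sin(A),np.cos(A),0])
pd=px*np.cos(.2094)-np.array([0,0,np.sin(.2094)]);pn=px*np.sin(.2094)+np.array([0,0,np.cos(.2094)])
P=lambda y,u,h: L+py*y-pd*u+pn*h   # u = origin's distance from low wall along slope
E
python3 - <<'E'
from station import env
from h import *
print(env.state()['joints'],env.state()['clock'])
for u,h in((.175,.05),(.175,.002)): mv(env,scoop2tcp(P(.040,u,h),-1,12),Rt(-1,12),f'{u} {h}')
im=env.grab_frame('scene');cv2.imwrite('pics/s1.png',cv2.resize(im[80:300,150:400,::-1],None,fx=2.5,fy=2.5))
E
```

```text
[-0.79940712  0.41755523  0.8566531   1.8462578  -0.3611406   1.04427404
 -1.37737181] 4.275
0.175 0.05 shift cm [-0.67, 0.16, 2.6] turn [0.002, -0.207, 0.01] | tcp [0.5536, 0.0379, 0.1989] to [0.5468, 0.0364, 0.1729]
0.175 0.002 shift cm [-1.66, 0.14, 7.3] turn [0.002, -0.207, 0.01] | tcp [0.5536, 0.0379, 0.1989] to [0.5368, 0.0366, 0.1259]
```

View pics/s1.png

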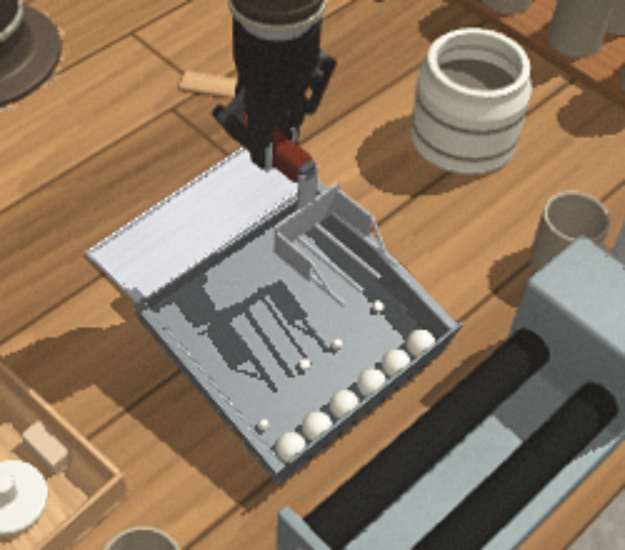

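The scene crop shows the scoop held level over the pan's high end, bars towards the six balls (290,445)–(420,342).

{"name": "step_arm", "arguments": {"motion": [[[-0.3,0,1,0,-0.1,0.01,1],[-0.6,0.1,2.6,0,-0.2,0.01,1],[-1.2,0.1,4.6,0,-0.207,0.01,1],[-1.6,0.1,6.8,0,-0.207,0.01,1],[-1.6,0.1,7.2,0,-0.207,0.01,1]]]}}

```text
clock: 4.95
position: [0.5367, 0.0369, 0.1266]
eef_rot: [-0.0, 0.995, -0.009, -0.104]
wrist_force: [0.2, -0.2, -2.1]
gripper_width: 0.0226
grasp_force: 98.7
```

{"name": "step_arm", "arguments": {"motion": [[[0,0,0.1,0,0,0,1],[0,0,0.2,0,0,0,1],[0,0,0.2,0,0,0,1]]]}}

```text
clock: 5.32
position: [0.5385, 0.0371, 0.1269]
eef_rot: [-0.001, 0.995, -0.009, -0.103]
wrist_force: [0.2, -0.5, -2.7]
gripper_width: 0.0225
grasp_force: 98.7
```

```bash
python3 - <<'E'
from station import env
from h import *
s=env.state();print(s['wrist_force'],s['ft_torque'])
for u,h in((.175,.0),(.097,.0)): mv(env,scoop2tcp(P(.040,u,h),-1,12),Rt(-1,12),f'{u} {h}')
E
```

```text
[ 0.18993807 -0.52524856 -2.74572049] [-0.00232639 -0.21310637 -0.00371857]
0.175 0.0 shift cm [-0.14, 0.05, 0.33] turn [0.0, -0.004, -0.001] | tcp [0.5385, 0.0371, 0.1269] to [0.5364, 0.0366, 0.124]
0.097 0.0 shift cm [7.66, 0.04, 0.36] turn [0.0, -0.004, -0.001] | tcp [0.5385, 0.0371, 0.1269] to [0.6127, 0.0353, 0.1078]
```

{"name": "step_arm", "arguments": {"motion": [[[0,0,0.2,0,0,0,1],[0,0,0.3,0,0,0,1],[0,0,0.3,0,0,0,1]]]}}

```text
clock: 5.7
position: [0.5377, 0.037, 0.1241]
eef_rot: [-0.001, 0.995, -0.009, -0.103]
wrist_force: [-2.3, 1.9, 4.2]
gripper_width: 0.0225
grasp_force: 100.1
```

{"name": "step_arm", "arguments": {"motion": [[[0,0,0.1,0,0,0,1],[0,0,0.1,0,0,0,1],[0,0,0.1,0,0,0,1]]]}}

```text
clock: 6.08
position: [0.5376, 0.037, 0.124]
eef_rot: [-0.001, 0.995, -0.009, -0.103]
wrist_force: [-4.0, -0.2, 13.6]
gripper_width: 0.0226
grasp_force: 101.1
```

{"name": "step_arm", "arguments": {"motion": [[[0,0,0.1,0,0,0,1],[0,0,0.1,0,0,0,1],[0,0,0.1,0,0,0,1]]]}}

```text
clock: 6.45
position: [0.5374, 0.0371, 0.1238]
eef_rot: [-0.001, 0.995, -0.009, -0.103]
wrist_force: [-6.3, 0.3, 21.5]
gripper_width: 0.0227
grasp_force: 102.1
```

{"name": "step_arm", "arguments": {"motion": [[[1,0,-0.15,0,0,0,1],[2.2,0,-0.15,0,0,0,1],[3.4,0,-0.15,0,0,0,1],[4.4,0,-0.15,0,0,0,1],[5,0,-0.15,0,0,0,1]]]}}

```text
clock: 7.08
position: [0.5867, 0.0357, 0.1136]
eef_rot: [-0.001, 0.995, -0.009, -0.103]
wrist_force: [-5.8, -0.5, 13.4]
gripper_width: 0.0222
grasp_force: 100.7
```

{"name": "step_arm", "arguments": {"motion": [[[0.6,0,0,0,0,0,1],[1.2,0,0,0,0,0,1],[1.8,0,0,0,0,0,1],[2.2,0,0,0,0,0,1],[2.2,0,0,0,0,0,1]]]}}

```text
clock: 7.7
position: [0.6012, 0.0351, 0.1112]
eef_rot: [-0.002, 0.994, -0.01, -0.111]
wrist_force: [-32.0, 2.1, 39.2]
gripper_width: 0.0225
grasp_force: 103.9
```

```bash
python3 - <<'E'
from station import env
from h import *
s=env.state();print(s['wrist_force'],s['ft_torque'])
for u,h in((.09,.0),): mv(env,scoop2tcp(P(.040,u,h),-1,12),Rt(-1,12),f'{u} {h}')
im=env.grab_frame('top');cv2.imwrite('pics/t1.png',cv2.resize(im[125:225,215:315,::-1],None,fx=5,fy=5,interpolation=cv2.INTER_CUBIC))
im=env.grab_frame('scene');cv2.imwrite('pics/s2.png',cv2.resize(im[110:290,180:360,::-1],None,fx=3,fy=3))
a=cv2.imread('pics/t1.png');b=cv2.imread('pics/s2.png');o=np.zeros((540,800,3),np.uint8);o[:400,:400]=cv2.resize(a,(400,400));o[:400,400:]=cv2.resize(b,(400,400));cv2.imwrite('pics/m1.png',o[:400])
E
```

```text
[-32.04010808   2.10002477  39.20196879] [0.10079847 7.58194293 0.18922035]
0.09 0.0 shift cm [1.9, -0.04, 0.07] turn [-0.002, 0.013, -0.002] | tcp [0.6012, 0.0351, 0.1112] to [0.6195, 0.0352, 0.1063]
```

View pics/m1.png

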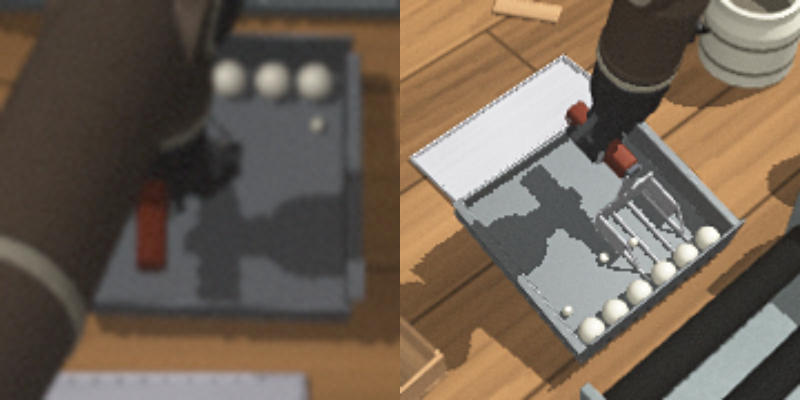

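The left half shows the arm covering the balls in the top view. The right half shows the scoop at the balls, with bits near (632,242) and (604,257), and I need it larger to see what blocks it.

```bash
python3 - <<'E'
import cv2
b=cv2.imread('pics/s2.png');b=cv2.resize(b,(180,180),interpolation=cv2.INTER_NEAREST)[75:165,75:165]
cv2.imwrite('pics/s2z.png',cv2.resize(b,(600,600),interpolation=cv2.INTER_CUBIC))
E
```

```text
(no output)
```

View pics/s2z.png

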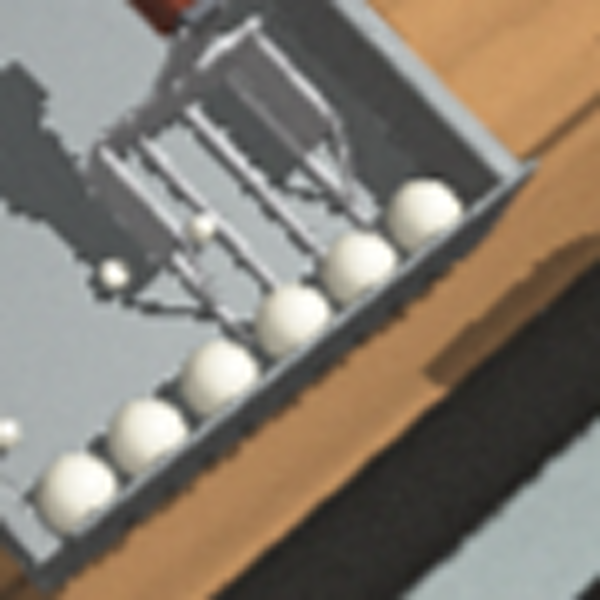

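The zoom shows the bar tips up against balls 3 (292,318) and 2 (355,262): the inner bars press them on their inner sides, and a bit lies harmlessly in the right groove at (203,228). I'll try working the bars in with small sideways wiggles.

{"name": "step_arm", "arguments": {"motion": [[[-0.5,0,-0.15,0,0.02,0,1],[-0.4,0.5,-0.15,0,0.02,0,1],[-0.3,-0.5,-0.15,0,0.02,0,1],[-0.2,0.5,-0.15,0,0.02,0,1],[-0.1,-0.5,-0.15,0,0.02,0,1]]]}}

```text
clock: 8.43
position: [0.6075, 0.0379, 0.1096]
eef_rot: [0.001, 0.996, -0.011, -0.093]
wrist_force: [0.4, 0.3, -3.0]
gripper_width: 0.023
grasp_force: 98.7
```

{"name": "step_arm", "arguments": {"motion": [[[0.1,1,0,0,0,0,1],[0.2,0,0,0,0,0,1],[0.3,1,0,0,0,0,1],[0.4,0,0,0,0,0,1],[0.4,0.5,0,0,0,0,1]]]}}

```text
clock: 9.05
position: [0.6113, 0.0374, 0.1089]
eef_rot: [-0.001, 0.996, -0.008, -0.093]
wrist_force: [-0.1, -0.5, -4.2]
gripper_width: 0.0226
grasp_force: 98.8
```

```bash
python3 - <<'E'
from station import env
from h import *
s=env.state();print(s['wrist_force'],s['ft_torque'])
for u,h in((.09,.0),): mv(env,scoop2tcp(P(.040,u,h),-1,12),Rt(-1,12),f'{u} {h}')
im=env.grab_frame('scene');cv2.imwrite('pics/s3.png',cv2.resize(im[185:275,255:345,::-1],(600,600),interpolation=cv2.INTER_CUBIC))
E
```

```text
[-0.13964051 -0.52523757 -4.17244049] [ 0.03440492 -0.11171456  0.03269888]
0.09 0.0 shift cm [0.86, 0.21, 0.1] turn [-0.0, -0.022, 0.001] | tcp [0.6113, 0.0374, 0.1089] to [0.6195, 0.0352, 0.1063]
```

View pics/s3.png

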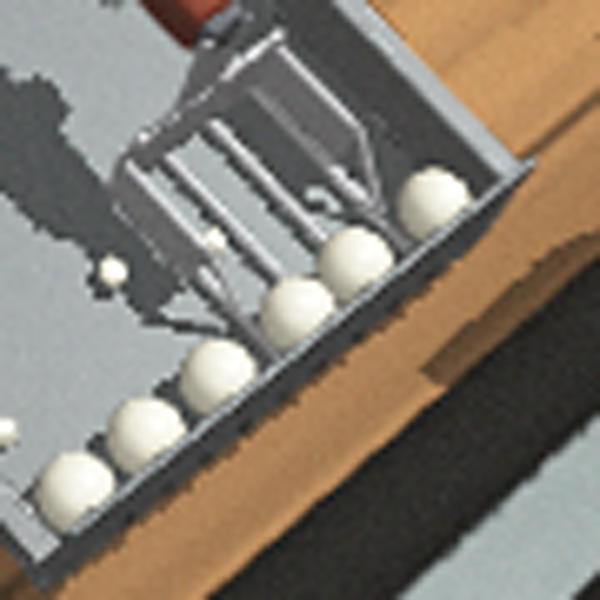

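The wiggle worked: the bars now run under balls 3 (298,313) and 2 (357,262), with a bit between the bars at (213,240) and another at (322,198).

{"name": "step_arm", "arguments": {"motion": [[[0.3,0.2,0.05,0,0,0,1],[0.5,-0.2,0.05,0,0,0,1],[0.6,0.2,0.05,0,0,0,1],[0.6,0,0.05,0,0,0,1]]]}}

```text
clock: 9.6
position: [0.6171, 0.0347, 0.1075]
eef_rot: [-0.0, 0.996, -0.01, -0.093]
wrist_force: [0.0, 1.0, -2.6]
gripper_width: 0.0229
grasp_force: 98.9
```

```bash
python3 - <<'E'
from station import env
from h import *
s=env.state();print(s['wrist_force'])
q=s['eef_rot'];M=R.from_quat([q[1],q[2],q[3],q[0]]).as_matrix()
o=s['position']-M@np.array([-.051,0,-.0685]);print('origin',o,'u',(L-o)@pd,'h',(o-L)@pn,'y',(o-L)@py)
for tip,dz,dx in((0,.004,-.003),(-10,.01,-.006),(-18,.03,-.01),(-18,.11,-.02)):
    mv(env,scoop2tcp(o+[dx,0,dz],-1,tip),Rt(-1,tip),str(tip))
E
```

```text
[ 0.00661356  0.95663679 -2.64089826]
origin [0.65444376 0.03382934 0.0307269 ] u 0.09112517160411661 h 0.0018242830611219616 y 0.03928633208199117
0 shift cm [-1.55, 0.03, 0.73] turn [0.001, 0.187, -0.002] | tcp [0.6171, 0.0347, 0.1075] to [0.6005, 0.0347, 0.1032]
-10 shift cm [-2.87, 0.04, 1.37] turn [0.002, 0.361, -0.002] | tcp [0.6171, 0.0347, 0.1075] to [0.5863, 0.0349, 0.0993]
-18 shift cm [-4.2, 0.05, 0.53] turn [0.002, 0.501, -0.002] | tcp [0.6171, 0.0347, 0.1075] to [0.5748, 0.035, 0.1101]
-18 shift cm [-6.67, 0.08, -7.15] turn [0.002, 0.501, -0.002] | tcp [0.6171, 0.0347, 0.1075] to [0.5648, 0.035, 0.1901]
```

{"name": "step_arm", "arguments": {"motion": [[[-0.8,0,0.3,0,0.09,0,1],[-1.5,0,0.7,0,0.187,0,1],[-2.2,0,1,0,0.27,0,1],[-2.9,0,1.3,0,0.36,0,1],[-3.6,0,0.9,0,0.43,0,1]]]}}

```text
clock: 10.22
position: [0.5786, 0.0362, 0.1052]
eef_rot: [0.001, 0.993, -0.009, 0.122]
wrist_force: [0.4, 0.1, -3.6]
gripper_width: 0.0226
grasp_force: 98.8
```

{"name": "step_arm", "arguments": {"motion": [[[-0.5,0,-0.8,0,0.07,0,1],[-1,0,-2.5,0,0.07,0,1],[-1.6,0,-4.5,0,0.07,0,1],[-2.2,0,-7,0,0.07,0,1],[-2.2,0,-7,0,0.07,0,1]]]}}

```text
clock: 10.85
position: [0.5417, 0.0375, 0.1691]
eef_rot: [0.001, 0.988, -0.009, 0.157]
wrist_force: [0.5, 0.8, -3.8]
gripper_width: 0.0224
grasp_force: 98.7
```

```bash
python3 - <<'E'
from station import env
from h import *
s=env.state();print(s['wrist_force'],s['position'])
im=env.grab_frame('scene');cv2.imwrite('pics/s4.png',cv2.resize(im[120:275,195:345,::-1],(580,600),interpolation=cv2.INTER_CUBIC))
E
```

```text
[ 0.52538699  0.7980536  -3.80685023] [0.54174601 0.03751715 0.16907707]
```

View pics/s4.png

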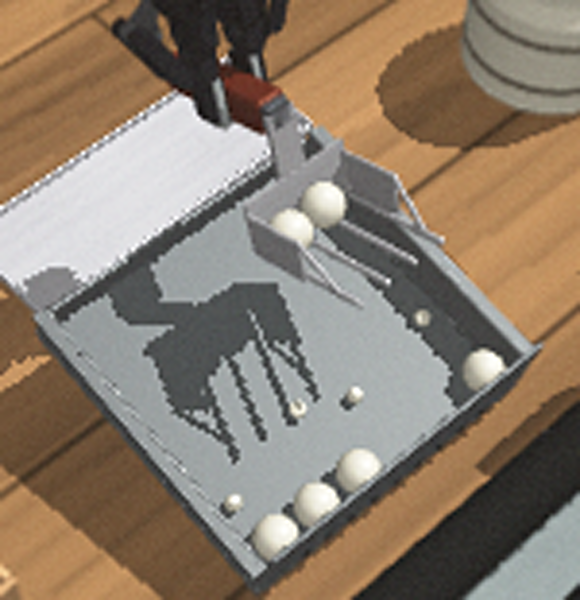

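Two balls sit at the back plate (292,230), (323,205); all four bits remain in the pan at (232,503), (298,408), (353,395), (422,317), and four balls remain at the low end.

```bash
cat >> h.py <<'E'
JAR=None
E
python3 - <<'E'
from station import env
from h import *
T=env.camera_model('top');S=env.camera_model('scene')
res=[]
for n,M,roi,th in(('top',T,(115,165,185,230),150),('scene',S,(305,85,370,155),165)):
    im=np.load(f'pics/{n}0.npy');V=cv2.cvtColor(im,cv2.COLOR_RGB2HSV)[...,2]
    m=np.zeros(V.shape,np.uint8);x0,y0,x1,y1=roi;m[y0:y1,x0:x1]=V[y0:y1,x0:x1]>th
    k,l,st,ce=cv2.connectedComponentsWithStats(m);i=1+np.argmax(st[1:,4]);pts=np.argwhere(l==i)[:,::-1]
    q=plane(M,pts,.13)[:,:2]
    from scipy.optimize import least_squares
    r=least_squares(lambda p:np.hypot(q[:,0]-p[0],q[:,1]-p[1])-.055,[.545,.37],loss='soft_l1',f_scale=.003)
    print(n,st[i],r.x,np.percentile(np.hypot(*(q-r.x).T),[5,50,95]))
    res.append(r.x)
J=np.mean(res,0);J=np.array([.5445,.369]);hd=np.degrees(np.arctan2(J[1],J[0]));e=J/np.linalg.norm(J)
print('hd',hd)
def pose(tip,tiph,back):
    a=np.radians(tip);o=np.r_[J-e*back-e*.09*np.cos(a),tiph+.09*np.sin(a)];return scoop2tcp(o,hd,tip),Rt(hd,tip)
for tip,th,b in((-18,.20,.03),(0,.15,.03),(30,.14,.03)):mv(env,*pose(tip,th,b),str((tip,th,b)))
E
```

```text
top [125 172  39  38 280] [0.5484051  0.37218238] [0.05226928 0.05554586 0.05909602]
scene [335 121  35  34 480] [0.71729034 0.31555049] [0.03033599 0.05618704 0.0960541 ]
hd 34.12494175200589
(-18, 0.2, 0.03) shift cm [-13.06, -22.46, -9.82] turn [0.189, -0.0, -0.583] | tcp [0.5418, 0.0378, 0.1684] to [0.3911, 0.2651, 0.2216]
(0, 0.15, 0.03) shift cm [-12.05, -23.29, -9.16] turn [0.095, -0.304, -0.608] | tcp [0.5418, 0.0378, 0.1684] to [0.4029, 0.2731, 0.2185]
(30, 0.14, 0.03) shift cm [-6.33, -26.35, -12.7] turn [-0.067, -0.811, -0.627] | tcp [0.5418, 0.0378, 0.1684] to [0.4469, 0.3029, 0.2698]
```

```bash
cat >> h.py <<'E'
JAR=np.array([.5484,.3722]);HD=np.degrees(np.arctan2(JAR[1],JAR[0]));JE=JAR/np.linalg.norm(JAR)
def pour(tip,tiph,back):
    a=np.radians(tip);o=np.r_[JAR-JE*back-JE*.09*np.cos(a),tiph+.09*np.sin(a)];return scoop2tcp(o,HD,tip),Rt(HD,tip)
E
python3 - <<'E'
from station import env
from h import *
for tip,th,b in((-18,.20,.03),):mv(env,*pour(tip,th,b),str((tip,th,b)))
E
```

```text
(-18, 0.2, 0.03) shift cm [-12.69, -22.78, -9.7] turn [0.189, -0.0, -0.584] | tcp [0.5418, 0.0378, 0.1684] to [0.3951, 0.2682, 0.2216]
```

{"name": "step_arm", "arguments": {"motion": [[[-1,-1.5,-1.5,0.02,0,-0.06,1],[-2.5,-4.5,-3,0.04,0,-0.13,1],[-4,-8,-4.5,0.07,0,-0.22,1],[-6,-11.5,-6,0.1,0,-0.31,1],[-8,-15,-7.2,0.13,0,-0.4,1]]]}}

```text
clock: 11.52
position: [0.4453, 0.1899, 0.2116]
eef_rot: [-0.031, 0.968, 0.199, 0.153]
wrist_force: [-0.1, 1.3, -2.9]
gripper_width: 0.0225
grasp_force: 99.0
```

```bash
python3 - <<'E'
from station import env
from h import *
s=env.state();print(s['wrist_force'],s['joints'])
for tip,th,b in((-18,.20,.03),(0,.155,.03),(30,.145,.03)):mv(env,*pour(tip,th,b),str((tip,th,b)))
E
```

```text
[-0.10056814  1.34192409 -2.94576569] [-1.5719491  -0.05273156  1.04824887  2.23989063  0.13802438  0.62110011
 -1.78291602]
(-18, 0.2, 0.03) shift cm [-1.15, -9.17, -1.42] turn [0.059, 0.001, -0.182] | tcp [0.4453, 0.1899, 0.2116] to [0.3951, 0.2682, 0.2216]
(0, 0.155, 0.03) shift cm [0.24, -9.44, -1.17] turn [0.03, -0.312, -0.19] | tcp [0.4453, 0.1899, 0.2116] to [0.4069, 0.2762, 0.2235]
(30, 0.145, 0.03) shift cm [6.78, -10.45, -4.45] turn [-0.021, -0.834, -0.196] | tcp [0.4453, 0.1899, 0.2116] to [0.4509, 0.306, 0.2748]
```

{"name": "step_arm", "arguments": {"motion": [[[-0.3,-2.5,-1,0.01,-0.02,-0.04,1],[-0.8,-5.5,-1.5,0.04,-0.02,-0.1,1],[-0.6,-8,-1.6,0.05,-0.1,-0.15,1],[-0.2,-9.4,-1.5,0.04,-0.2,-0.19,1],[0.2,-9.4,-1.2,0.03,-0.31,-0.19,1]]]}}

```text
clock: 12.15
position: [0.4071, 0.2774, 0.223]
eef_rot: [-0.001, 0.956, 0.295, -0.001]
wrist_force: [-0.7, -0.2, -2.7]
gripper_width: 0.0223
grasp_force: 99.2
```

```bash
python3 - <<'E'
from station import env
from h import *
s=env.state();print(s['wrist_force'],s['joints'])
for tip,th,b in((15,.15,.03),(32,.145,.03)):mv(env,*pour(tip,th,b),str((tip,th,b)))
E
```

```text
[-0.65815514 -0.18136336 -2.73027882] [-1.54948271  0.29266623  1.05305412  1.96529354 -0.29512881  1.048597
 -1.3368903 ]
(15, 0.15, 0.03) shift cm [2.16, 0.09, -2.97] turn [-0.001, -0.261, 0.002] | tcp [0.4071, 0.2774, 0.223] to [0.4256, 0.2888, 0.2527]
(32, 0.145, 0.03) shift cm [5.68, 0.1, -5.49] turn [-0.001, -0.558, 0.003] | tcp [0.4071, 0.2774, 0.223] to [0.4547, 0.3086, 0.2778]
```

{"name": "step_arm", "arguments": {"motion": [[[0.7,0.1,-1,0,-0.09,0,1],[1.4,0.1,-2,0,-0.18,0,1],[2.2,0.1,-3,0,-0.26,0,1],[3,0.1,-3.6,0,-0.33,0,1],[3.8,0.1,-4.2,0,-0.4,0,1]]]}}

```text
clock: 12.78
position: [0.4407, 0.2958, 0.2641]
eef_rot: [0.058, 0.937, 0.287, -0.191]
wrist_force: [-0.7, 0.2, -2.9]
gripper_width: 0.0225
grasp_force: 99.2
```

{"name": "step_arm", "arguments": {"motion": [[[0.9,0,-0.7,0,-0.08,0,1],[1.8,0,-1.2,0,-0.16,0,1],[2,0,-1.2,0,-0.18,0,1],[2,0,-1.2,0,-0.18,0,1],[2,0,-1.2,0,-0.18,0,1]]]}}

```text
clock: 13.4
position: [0.4592, 0.3078, 0.2684]
eef_rot: [0.083, 0.917, 0.28, -0.273]
wrist_force: [0.4, -0.8, -2.6]
gripper_width: 0.0227
grasp_force: 99.3
```

```bash
python3 - <<'E'
from station import env
from h import *
s=env.state();print(s['wrist_force'],s['joints'],s['clock'])
a=env.grab_frame('scene');b=env.grab_frame('top')
o=np.zeros((600,800,3),np.uint8);o[:520,:400]=cv2.resize(a[60:190,270:370,::-1],(400,520),interpolation=cv2.INTER_CUBIC);o[:400,400:]=cv2.resize(b[125:225,215:315,::-1],(400,400),interpolation=cv2.INTER_CUBIC)
cv2.imwrite('pics/m2.png',o)
for tip,th,b in((40,.145,.03),):mv(env,*pour(tip,th,b),str((tip,th,b)))
E
```

```text
[ 0.35850622 -0.8365853  -2.55201561] [-1.08644627  0.74235013  0.79067616  1.31634533 -0.35341256  1.84536381
 -1.26689887] 13.4
(40, 0.145, 0.03) shift cm [0.31, -0.3, -2.48] turn [-0.002, -0.121, -0.002] | tcp [0.4589, 0.3079, 0.269] to [0.4706, 0.3194, 0.2881]
```

View pics/m2.png

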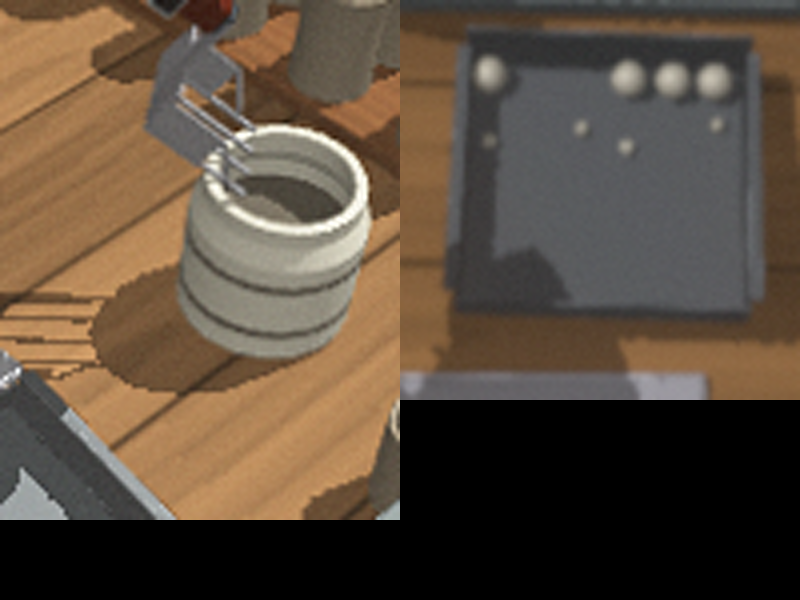

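The left half shows the scoop empty with its tips inside the jar's mouth and no ball on the bench. The right half shows four balls left at (490,73), (628,78), (672,79), (714,81) and four bits in the pan.

```bash
cat > pn.py <<'E'
from station import env
from h import *
T=env.camera_model('top');im=env.grab_frame('top')
V=cv2.cvtColor(im,cv2.COLOR_RGB2HSV)[...,2].astype(int);Sa=cv2.cvtColor(im,cv2.COLOR_RGB2HSV)[...,1]
m=(V>115)&(Sa<75)
for b in blobs(m,2,60,(228,132,306,200)):
    big=b[6]>=15;q=plane(T,[(b[0],b[1])],.0278 if big else .03)[0]
    print('ball' if big else 'bit',b[0],b[1],b[6],'pan y %.4f u %.4f'%((q-L)@py,(L-q)[:2]@px[:2]/np.cos(.2094)))
E
python3 pn.py; python3 - <<'E'
from station import env
from h import *
mv(env,*pour(0,.19,.10),'back')
for u,h in((.175,.06),):mv(env,scoop2tcp(P(.068,u,h),-1,12),Rt(-1,12),f'{u} {h}')
E
```

```text
ball 236.8 142.6 40 pan y 0.1008 u 0.0103
ball 271.2 143.9 48 pan y -0.0156 u 0.0110
ball 282.4 144.4 50 pan y -0.0536 u 0.0115
ball 292.7 144.6 48 pan y -0.0885 u 0.0110
bit 259.9 156.5 8 pan y 0.0213 u 0.0576
bit 293.6 155.7 7 pan y -0.0920 u 0.0510
bit 271.0 161.2 10 pan y -0.0165 u 0.0730
back shift cm [-10.38, -0.24, 8.03] turn [-0.001, 0.577, -0.003] | tcp [0.4588, 0.308, 0.2691] to [0.349, 0.2369, 0.2585]
0.175 0.06 shift cm [-0.41, 25.26, 10.59] turn [0.236, 0.356, 0.568] | tcp [0.4588, 0.308, 0.2691] to [0.5494, 0.0644, 0.1827]
```

{"name": "step_arm", "arguments": {"motion": [[[-2.5,0,-1,0,0.1,0,1],[-5,0,1,0,0.22,0,1],[-7.5,0,4,0,0.36,0,1],[-10,0,7,0,0.5,0,1],[-10.4,-0.2,8,0,0.58,0,1]]]}}

```text
clock: 14.18
position: [0.3467, 0.2347, 0.2576]
eef_rot: [-0.002, 0.956, 0.293, 0.0]
wrist_force: [0.3, 0.5, -1.6]
gripper_width: 0.0227
grasp_force: 99.3
```

```bash
python3 - <<'E'
from station import env
from h import *
for u,h in((.175,.06),(.175,.003)):mv(env,scoop2tcp(P(.067,u,h),3,12),Rt(3,12),f'{u} {h}')
E
```

```text
0.175 0.06 shift cm [7.04, 25.78, 7.4] turn [0.052, -0.205, 0.541] | tcp [0.3467, 0.2347, 0.2576] to [0.5494, 0.0609, 0.1827]
0.175 0.003 shift cm [6.06, 25.13, 12.98] turn [0.052, -0.205, 0.541] | tcp [0.3467, 0.2347, 0.2576] to [0.5375, 0.0611, 0.1269]
```

{"name": "step_arm", "arguments": {"motion": [[[1.5,5,0,0,-0.03,0.12,1],[3,10,1,0.01,-0.07,0.25,1],[4.5,15.5,2.5,0.03,-0.12,0.38,1],[6,21,4.5,0.04,-0.17,0.48,1],[7,25.8,6.5,0.05,-0.2,0.54,1]]]}}

```text
clock: 14.8
position: [0.5532, 0.0607, 0.1931]
eef_rot: [0.005, 0.995, 0.025, -0.101]
wrist_force: [0.9, 1.8, -1.5]
gripper_width: 0.0222
grasp_force: 99.7
```

```bash
python3 - <<'E'
from station import env
from h import *
for u,h in((.175,.06),(.175,.003)):mv(env,scoop2tcp(P(.067,u,h),3,12),Rt(3,12),f'{u} {h}')
E
```

```text
0.175 0.06 shift cm [-0.17, -0.04, 1.09] turn [0.004, -0.006, -0.003] | tcp [0.5532, 0.0607, 0.1931] to [0.5494, 0.0609, 0.1827]
0.175 0.003 shift cm [-0.2, -0.15, 6.79] turn [0.004, -0.006, -0.003] | tcp [0.5532, 0.0607, 0.1931] to [0.5375, 0.0611, 0.1269]
```

{"name": "step_arm", "arguments": {"motion": [[[-0.2,-0.1,2,0,0,0,1],[-0.2,-0.1,4,0,0,0,1],[-0.2,-0.1,6,0,0,0,1],[-0.2,-0.1,6.9,0,0,0,1],[-0.2,-0.1,6.9,0,0,0,1]]]}}

```text
clock: 15.42
position: [0.5355, 0.0611, 0.1267]
eef_rot: [0.006, 0.995, 0.026, -0.101]
wrist_force: [-0.8, -4.3, -4.5]
gripper_width: 0.0225
grasp_force: 99.0
```

{"name": "step_arm", "arguments": {"motion": [[[1,0,0.1,0,0,0,1],[2.2,0,0.1,0,0,0,1],[3.4,0,0.1,0,0,0,1],[4.4,0,0.1,0,0,0,1],[4.8,0,0.1,0,0,0,1]]]}}

```text
clock: 16.05
position: [0.5817, 0.061, 0.1168]
eef_rot: [0.007, 0.994, 0.024, -0.102]
wrist_force: [-4.8, -9.4, -0.1]
gripper_width: 0.0227
grasp_force: 99.5
```

```bash
cat > st.py <<'E'
from station import env
from h import *
import sys
s=env.state();q=s['eef_rot'];M=R.from_quat([q[1],q[2],q[3],q[0]]).as_matrix()
o=s['position']-M@np.array([-.051,0,-.0685]);t=o+M@np.array([.09,0,0])
print('t',s['clock'],'F',np.round(s['wrist_force'],1),'origin u %.4f h %.4f y %.4f'%((L-o)@pd,(o-L)@pn,(o-L)@py),'tip u %.4f h %.4f y %.4f'%((L-t)@pd,(t-L)@pn,(t-L)@py))
E
python3 st.py
```

```text
t 16.05 F [-4.8 -9.4 -0.1] origin u 0.1293 h 0.0025 y 0.0670 tip u 0.0395 h 0.0029 y 0.0728
```

{"name": "step_arm", "arguments": {"motion": [[[0.8,0.25,0.2,0,0,0,1],[1.4,0.6,0.2,0,0,0,1],[1.8,0.1,0.2,0,0,0,1],[2.2,0.6,0.2,0,0,0,1],[2.5,0.1,0.2,0,0,0,1]]]}}

```text
clock: 16.68
position: [0.606, 0.0609, 0.1104]
eef_rot: [0.007, 0.994, 0.024, -0.102]
wrist_force: [-10.2, -15.5, 12.5]
gripper_width: 0.0225
grasp_force: 101.1
```

{"name": "step_arm", "arguments": {"motion": [[[0.2,0.5,0,0,0,0,1],[0.3,0,0,0,0,0,1],[0.4,0.5,0,0,0,0,1],[0.4,0.2,0,0,0,0,1]]]}}

```text
clock: 17.18
position: [0.6105, 0.0604, 0.1094]
eef_rot: [0.006, 0.995, 0.025, -0.101]
wrist_force: [-5.9, -11.1, 5.6]
gripper_width: 0.0228
grasp_force: 100.4
```

```bash
python3 st.py; python3 - <<'E'
from station import env
from h import *
S=env.camera_model('scene');im=env.grab_frame('scene');np.save('pics/s5.npy',im)
V=cv2.cvtColor(im,cv2.COLOR_RGB2HSV)[...,2];Sa=cv2.cvtColor(im,cv2.COLOR_RGB2HSV)[...,1]
for b in blobs((V>165)&(Sa<70),4,400,(235,190,335,270)):print(b)
print(proj(S,P(np.array(0),.015,.015)+np.outer([.1,.095,.09,-.0156,-.0536,-.0885],py)))
E
```

```text
t 17.175 F [ -5.9 -11.1   5.6] origin u 0.0995 h 0.0014 y 0.0669 tip u 0.0097 h 0.0020 y 0.0728
(np.float64(291.5), np.float64(193.0), np.int32(290), np.int32(192), np.int32(4), np.int32(3), np.int32(4))
(np.float64(301.3), np.float64(205.8), np.int32(292), np.int32(197), np.int32(21), np.int32(20), np.int32(45))
(np.float64(298.5), np.float64(215.7), np.int32(281), np.int32(200), np.int32(34), np.int32(33), np.int32(340))
(np.float64(303.9), np.float64(201.9), np.int32(303), np.int32(201), np.int32(3), np.int32(3), np.int32(8))
(np.float64(320.2), np.float64(214.4), np.int32(316), np.int32(210), np.int32(11), np.int32(10), np.int32(68))
(np.float64(286.4), np.float64(221.8), np.int32(285), np.int32(220), np.int32(3), np.int32(4), np.int32(8))
(np.float64(290.5), np.float64(225.0), np.int32(286), np.int32(221), np.int32(11), np.int32(7), np.int32(28))
(np.float64(317.5), np.float64(222.5), np.int32(316), np.int32(221), np.int32(4), np.int32(4), np.int32(4))
[[321.10360491 215.18966875]
 [319.79502886 216.24011603]
 [318.48104777 217.29458045]
 [289.43702507 240.52057092]
 [278.36461051 249.3340372 ]
 [267.89746268 257.64494622]]
```

{"name": "step_arm", "arguments": {"motion": [[[0.3,0.2,0,0,0,0,1],[0.5,0.6,0,0,0,0,1],[0.5,0.6,0,0,0,0,1]]]}}

```text
clock: 17.6
position: [0.6165, 0.058, 0.1078]
eef_rot: [0.004, 0.995, 0.026, -0.1]
wrist_force: [-1.4, 0.1, 2.5]
gripper_width: 0.0228
grasp_force: 100.2
```

```bash
python3 st.py; cat > up.py <<'E'
from station import env
from h import *
import sys
hd=float(sys.argv[1])
s=env.state();q=s['eef_rot'];M=R.from_quat([q[1],q[2],q[3],q[0]]).as_matrix()
o=s['position']-M@np.array([-.051,0,-.0685])
for tip,dz,dx,y in((0,.004,-.003,0),(-12,.012,-.006,0),(-20,.03,-.01,0),(-20,.05,-.02,0)):
    mv(env,scoop2tcp(o+[dx,y,dz],hd,tip),Rt(hd,tip),str(tip))
E
python3 up.py 3
```

```text
t 17.6 F [-1.4  0.1  2.5] origin u 0.0932 h 0.0011 y 0.0651 tip u 0.0034 h 0.0018 y 0.0713
0 shift cm [-1.64, 0.0, 0.83] turn [0.004, 0.201, 0.001] | tcp [0.6165, 0.058, 0.1078] to [0.5988, 0.057, 0.103]
-12 shift cm [-3.14, -0.02, 1.55] turn [0.003, 0.411, 0.001] | tcp [0.6165, 0.058, 0.1078] to [0.5827, 0.0564, 0.0989]
-20 shift cm [-4.41, -0.04, 0.94] turn [0.003, 0.55, 0.001] | tcp [0.6165, 0.058, 0.1078] to [0.5715, 0.056, 0.1074]
-20 shift cm [-5.79, -0.08, -0.82] turn [0.003, 0.55, 0.001] | tcp [0.6165, 0.058, 0.1078] to [0.5615, 0.056, 0.1274]
```

{"name": "step_arm", "arguments": {"motion": [[[-0.8,0,0.4,0,0.1,0,1],[-1.6,0,0.8,0,0.2,0,1],[-2.4,0,1.2,0,0.31,0,1],[-3.1,0,1.5,0,0.41,0,1],[-3.8,0,1.2,0,0.48,0,1]]]}}

```text
clock: 18.23
position: [0.5754, 0.0558, 0.1031]
eef_rot: [-0.002, 0.99, 0.027, 0.139]
wrist_force: [0.0, 0.3, -2.7]
gripper_width: 0.0223
grasp_force: 99.6
```

{"name": "step_arm", "arguments": {"motion": [[[-0.6,0,-0.3,0,0.07,0,1],[-2,0,-2,0,0.07,0,1],[-2,0,-2,0,0.07,0,1],[-2,0,-2,0,0.07,0,1]]]}}

```text
clock: 18.73
position: [0.5527, 0.0544, 0.1174]
eef_rot: [-0.002, 0.984, 0.027, 0.174]
wrist_force: [-0.6, 0.4, -2.8]
gripper_width: 0.0223
grasp_force: 99.6
```

```bash
python3 st.py; cat > sc.py <<'E'
from station import env
from h import *
S=env.camera_model('scene');im=env.grab_frame('scene')
s=env.state();q=s['eef_rot'];M=R.from_quat([q[1],q[2],q[3],q[0]]).as_matrix()
o=s['position']-M@np.array([-.051,0,-.0685])
V=cv2.cvtColor(im,cv2.COLOR_RGB2HSV)
np.save('pics/last.npy',im)
g=(V[...,2]>185)&(V[...,1]<55)&(V[...,1]>8)
for nm,xs,y in [('L',-.024,.018),('M',0,.018),('R',.024,.018),('Lf',-.024,.075),('Mf',0,.075),('Rf',.024,.075)]:
    p=proj(S,o+M@np.array([y,xs,-.0152]))[0];u,v=np.round(p).astype(int);k=im[v-2:v+3,u-2:u+3].reshape(-1,3).mean(0)
    print(nm,p.round(0),k.round(0),k.min()>150)
for b in blobs(g,25,140,(230,150,340,275)):print('blob',b[0],b[1],b[4:7])
E
python3 sc.py
```

```text
t 18.725 F [-0.6  0.4 -2.8] origin u 0.1296 h 0.0343 y 0.0629 tip u 0.0535 h 0.0819 y 0.0690
L [293. 181.] [91. 91. 91.] False
M [287. 186.] [112. 114. 114.] False
R [281. 191.] [129. 129. 130.] False
Lf [310. 188.] [139. 140. 140.] False
Mf [304. 193.] [ 99. 100. 100.] False
Rf [297. 199.] [129. 131. 131.] False
blob 319.6 214.3 (np.int32(9), np.int32(8), np.int32(47))
blob 288.0 239.7 (np.int32(10), np.int32(9), np.int32(58))
blob 276.7 248.6 (np.int32(10), np.int32(9), np.int32(59))
blob 266.3 257.0 (np.int32(10), np.int32(10), np.int32(60))
```

```bash
python3 pn.py; python3 - <<'E'
from station import env
from h import *
for u,h in((.165,.03),(.165,.001)):mv(env,scoop2tcp(P(.064,u,h),4,12),Rt(4,12),f'{u} {h}')
E
```

```text
ball 237.1 142.5 42 pan y 0.0998 u 0.0099
ball 271.3 144.0 46 pan y -0.0160 u 0.0113
ball 282.4 144.4 50 pan y -0.0536 u 0.0115
ball 292.7 144.6 48 pan y -0.0885 u 0.0110
bit 248.0 148.0 5 pan y 0.0622 u 0.0289
bit 256.2 155.0 14 pan y 0.0338 u 0.0528
bit 241.0 156.5 6 pan y 0.0847 u 0.0598
bit 293.5 155.5 6 pan y -0.0916 u 0.0503
bit 259.4 156.8 5 pan y 0.0229 u 0.0588
bit 237.7 159.3 3 pan y 0.0954 u 0.0700
bit 271.1 161.1 8 pan y -0.0168 u 0.0726
bit 249.0 168.0 3 pan y 0.0565 u 0.0993
0.165 0.03 shift cm [1.22, -0.33, -3.19] turn [0.006, -0.558, -0.017] | tcp [0.5526, 0.0537, 0.1171] to [0.5529, 0.0572, 0.1513]
0.165 0.001 shift cm [-0.32, -0.38, -0.73] turn [0.006, -0.558, -0.017] | tcp [0.5526, 0.0537, 0.1171] to [0.5469, 0.0573, 0.1229]
```

{"name": "step_arm", "arguments": {"motion": [[[0.6,-0.1,-1.5,0,-0.14,0,1],[1.2,-0.3,-2.8,0,-0.3,-0.01,1],[1.2,-0.3,-3.2,0,-0.45,-0.017,1],[1,-0.3,-2.8,0,-0.558,-0.017,1],[-0.3,-0.35,-1,0,-0.558,-0.017,1]]]}}

```text
clock: 19.45
position: [0.5483, 0.0562, 0.1245]
eef_rot: [0.008, 0.994, 0.034, -0.104]
wrist_force: [0.1, -0.3, -3.5]
gripper_width: 0.0225
grasp_force: 99.7
```

```bash
python3 st.py;  python3 - <<'E'
from station import env
from h import *
for u,h in((.165,.0),(.1,0),(.088,.0)):mv(env,scoop2tcp(P(.064,u,h),4,12),Rt(4,12),f'{u} {h}')
E
```

```text
t 19.45 F [ 0.1 -0.3 -3.5] origin u 0.1638 h 0.0029 y 0.0623 tip u 0.0742 h 0.0028 y 0.0698
0.165 0.0 shift cm [-0.1, -0.13, 0.28] turn [0.008, -0.0, -0.001] | tcp [0.5483, 0.0562, 0.1245] to [0.5467, 0.0573, 0.1219]
0.1 0 shift cm [6.38, 0.42, 0.29] turn [0.008, -0.0, -0.001] | tcp [0.5483, 0.0562, 0.1245] to [0.6103, 0.0562, 0.1084]
0.088 0.0 shift cm [7.57, 0.52, 0.3] turn [0.008, -0.0, -0.001] | tcp [0.5483, 0.0562, 0.1245] to [0.622, 0.056, 0.1059]
```

{"name": "step_arm", "arguments": {"motion": [[[1.3,0,0.2,0,0,0,1],[2.6,0.1,0.25,0,0,0,1],[3.9,0.2,0.25,0,0,0,1],[5,0.3,0.25,0,0,0,1],[5.6,0,0.25,0,0,0,1]]]}}

```text
clock: 20.08
position: [0.6004, 0.0586, 0.1118]
eef_rot: [0.007, 0.994, 0.033, -0.105]
wrist_force: [-8.4, -6.3, 13.5]
gripper_width: 0.0225
grasp_force: 101.4
```

{"name": "step_arm", "arguments": {"motion": [[[0.4,0.5,0,0,0,0,1],[0.8,0,0,0,0,0,1],[1.2,0.5,0,0,0,0,1],[1.6,0.1,0,0,0,0,1],[2,0.3,0,0,0,0,1]]]}}

```text
clock: 20.7
position: [0.6191, 0.0576, 0.1078]
eef_rot: [0.007, 0.994, 0.034, -0.105]
wrist_force: [-5.4, -1.1, 9.5]
gripper_width: 0.0224
grasp_force: 101.3
```

{"name": "step_arm", "arguments": {"motion": [[[0.2,0,0,0,0,0,1],[0.3,0.2,0,0,0,0,1],[0.4,0,0,0,0,0,1],[0.4,0.1,0,0,0,0,1]]]}}

```text
clock: 21.2
position: [0.6202, 0.0577, 0.1077]
eef_rot: [0.006, 0.994, 0.033, -0.108]
wrist_force: [-17.2, 2.8, 19.8]
gripper_width: 0.0227
grasp_force: 102.3
```

```bash
python3 st.py;  cat > up.py <<'E'
from station import env
from h import *
import sys
hd=float(sys.argv[1])
s=env.state();q=s['eef_rot'];M=R.from_quat([q[1],q[2],q[3],q[0]]).as_matrix()
o=s['position']-M@np.array([-.051,0,-.0685]);t=o+M@np.array([.09,0,0])
y=(o-L)@py;ut=(L-t)@pd
for tip,h in((3,.001),(-8,.002),(-20,.006),(-20,.045)):
    d=np.radians(12-tip);mv(env,scoop2tcp(P(y,ut+.09*np.cos(d)+.002,h),hd,tip),Rt(hd,tip),str(tip))
E
python3 up.py 4; python3 sc.py | grep blob
```

```text
t 21.2 F [-17.2   2.8  19.8] origin u 0.0906 h 0.0010 y 0.0652 tip u 0.0009 h 0.0002 y 0.0726
3 shift cm [-1.17, 0.03, 0.93] turn [0.004, 0.165, -0.003] | tcp [0.6202, 0.0577, 0.1077] to [0.6068, 0.0565, 0.1011]
-8 shift cm [-1.76, 0.07, 2.11] turn [0.004, 0.357, -0.003] | tcp [0.6202, 0.0577, 0.1077] to [0.5986, 0.0555, 0.0909]
-20 shift cm [-1.75, 0.14, 3.3] turn [0.004, 0.566, -0.002] | tcp [0.6202, 0.0577, 0.1077] to [0.5962, 0.0545, 0.0793]
-20 shift cm [-1.78, 0.22, -0.6] turn [0.004, 0.566, -0.002] | tcp [0.6202, 0.0577, 0.1077] to [0.6043, 0.0544, 0.1174]
blob 320.1 214.2 (np.int32(9), np.int32(8), np.int32(44))
blob 287.7 239.8 (np.int32(10), np.int32(9), np.int32(60))
blob 276.6 248.6 (np.int32(10), np.int32(10), np.int32(57))
blob 266.0 257.1 (np.int32(10), np.int32(10), np.int32(64))
```

{"name": "step_arm", "arguments": {"motion": [[[-0.6,0,0.4,0,0.08,0,1],[-1.2,0,0.9,0,0.165,0,1],[-1.5,0,1.5,0,0.26,0,1],[-1.75,0,1.9,0,0.357,0,1],[-1.75,0.1,1.2,0,0.47,0,1]]]}}

```text
clock: 21.88
position: [0.6019, 0.0559, 0.0966]
eef_rot: [-0.001, 0.991, 0.035, 0.129]
wrist_force: [-0.3, 2.2, -4.1]
gripper_width: 0.0229
grasp_force: 99.8
```

{"name": "step_arm", "arguments": {"motion": [[[-0.2,0,-0.7,0,0.1,0,1],[-0.5,0.1,-2.5,0,0.1,0,1],[-1,0.1,-4,0,0.1,0,1],[-1,0.1,-4,0,0.1,0,1]]]}}

```text
clock: 22.38
position: [0.584, 0.0537, 0.1347]
eef_rot: [-0.003, 0.983, 0.035, 0.179]
wrist_force: [-0.2, -0.5, -3.4]
gripper_width: 0.0227
grasp_force: 100.0
```

```bash
python3 st.py; python3 sc.py; python3 -c "
import cv2,numpy as np
im=np.load('pics/last.npy');cv2.imwrite('pics/v1.png',cv2.resize(im[140:275,225:345,::-1],(533,600),interpolation=cv2.INTER_CUBIC))"
```

```text
t 22.375 F [-0.2 -0.5 -3.4] origin u 0.1023 h 0.0586 y 0.0640 tip u 0.0268 h 0.1071 y 0.0714
L [303. 183.] [232. 229. 215.] True
M [297. 189.] [100.  99.  98.] False
R [291. 194.] [132. 132. 133.] False
Lf [321. 190.] [160. 139. 120.] False
Mf [314. 196.] [120. 120. 120.] False
Rf [308. 202.] [105. 105. 106.] False
blob 301.3 181.3 (np.int32(9), np.int32(9), np.int32(55))
blob 287.9 239.8 (np.int32(10), np.int32(9), np.int32(58))
blob 276.8 248.6 (np.int32(10), np.int32(9), np.int32(57))
blob 266.1 257.0 (np.int32(10), np.int32(10), np.int32(62))
```

```bash
python3 - <<'E'
from station import env
from h import *
for u,h,tip in((.15,.06,-18),(.172,.03,0),(.172,.0,12)):mv(env,scoop2tcp(P(-.037,u,h),-1,tip),Rt(-1,tip),f'{u} {h} {tip}')
E
```

```text
0.15 0.06 -18 shift cm [-4.42, 9.1, -3.21] turn [-0.023, -0.046, 0.084] | tcp [0.5841, 0.0539, 0.1343] to [0.538, -0.0404, 0.1493]
0.172 0.03 0 shift cm [-5.46, 9.02, -3.0] turn [-0.01, -0.36, 0.087] | tcp [0.5841, 0.0539, 0.1343] to [0.5289, -0.0403, 0.1436]
0.172 0.0 12 shift cm [-5.32, 9.08, -0.78] turn [-0.001, -0.57, 0.089] | tcp [0.5841, 0.0539, 0.1343] to [0.538, -0.0404, 0.1234]
```

{"name": "step_arm", "arguments": {"motion": [[[-1,1,-1,0,0,0.01,1],[-2,3.5,-2.5,-0.01,0,0.03,1],[-3.5,6,-3.2,-0.02,-0.02,0.06,1],[-4.4,8.2,-3.2,-0.02,-0.04,0.08,1],[-4.4,9.1,-3.2,-0.02,-0.05,0.084,1]]]}}

```text
clock: 23.05
position: [0.5368, -0.0429, 0.1492]
eef_rot: [0.0, 0.988, -0.01, 0.154]
wrist_force: [0.4, 1.5, -3.1]
gripper_width: 0.0227
grasp_force: 100.0
```

```bash
python3 - <<'E'
from station import env
from h import *
for u,h,tip in((.172,.03,0),(.172,.0,12)):mv(env,scoop2tcp(P(-.037,u,h),-1,tip),Rt(-1,tip),f'{u} {h} {tip}')
E
```

```text
0.172 0.03 0 shift cm [-0.93, -0.24, 0.3] turn [-0.003, -0.309, -0.003] | tcp [0.5368, -0.0429, 0.1492] to [0.5289, -0.0403, 0.1436]
0.172 0.0 12 shift cm [-0.68, -0.24, 2.5] turn [-0.003, -0.519, -0.003] | tcp [0.5368, -0.0429, 0.1492] to [0.538, -0.0404, 0.1234]
```

{"name": "step_arm", "arguments": {"motion": [[[-0.4,-0.1,0.1,0,-0.13,0,1],[-0.9,-0.2,0.3,0,-0.28,0,1],[-0.9,-0.2,1,0,-0.4,0,1],[-0.7,-0.2,1.8,0,-0.5,0,1],[-0.7,-0.2,2.3,0,-0.52,0,1]]]}}

```text
clock: 23.68
position: [0.5394, -0.0391, 0.1242]
eef_rot: [-0.001, 0.994, -0.008, -0.105]
wrist_force: [-4.1, 2.5, 9.1]
gripper_width: 0.0228
grasp_force: 101.8
```

```bash
python3 st.py; python3 sc.py; python3 - <<'E'
from station import env
from h import *
for u,h,tip in((.172,.00,12),(.088,.0,12)):mv(env,scoop2tcp(P(-.037,u,h),-1,tip),Rt(-1,tip),f'{u} {h} {tip}')
E
```

```text
t 23.675 F [-4.1  2.5  9.1] origin u 0.1710 h 0.0010 y -0.0355 tip u 0.0810 h 0.0008 y -0.0353
L [255. 200.] [204. 201. 188.] True
M [248. 205.] [132. 136. 137.] False
R [241. 210.] [143. 148. 149.] False
Lf [270. 216.] [143. 147. 147.] False
Mf [263. 221.] [147. 150. 151.] False
Rf [256. 226.] [149. 153. 154.] False
blob 319.4 197.4 (np.int32(25), np.int32(26), np.int32(45))
blob 258.3 202.1 (np.int32(10), np.int32(9), np.int32(60))
blob 276.6 248.7 (np.int32(10), np.int32(10), np.int32(58))
blob 266.0 257.0 (np.int32(10), np.int32(10), np.int32(63))
0.172 0.0 12 shift cm [-0.14, 0.12, 0.13] turn [-0.001, 0.0, 0.002] | tcp [0.5397, -0.0393, 0.1243] to [0.538, -0.0404, 0.1234]
0.088 0.0 12 shift cm [8.26, 0.14, 0.12] turn [-0.001, 0.0, 0.002] | tcp [0.5397, -0.0393, 0.1243] to [0.6202, -0.0419, 0.1059]
```

{"name": "step_arm", "arguments": {"motion": [[[1.2,0.1,-0.05,0,0,0,1],[2.4,0.15,-0.05,0,0,0,1],[3.6,0.15,-0.05,0,0,0,1],[4.6,0.15,-0.05,0,0,0,1],[5.2,0.5,-0.05,0,0,0,1]]]}}

```text
clock: 24.35
position: [0.5897, -0.0445, 0.1149]
eef_rot: [-0.002, 0.994, -0.008, -0.105]
wrist_force: [-0.0, 0.7, -1.0]
gripper_width: 0.0228
grasp_force: 100.3
```

{"name": "step_arm", "arguments": {"motion": [[[0.3,-0.9,-0.05,0,0,0,1],[0.6,0.1,-0.05,0,0,0,1],[0.9,-0.9,-0.05,0,0,0,1],[1.2,0.1,-0.05,0,0,0,1],[1.5,-0.9,-0.05,0,0,0,1]]]}}

```text
clock: 24.98
position: [0.6036, -0.0377, 0.1126]
eef_rot: [-0.002, 0.994, -0.01, -0.105]
wrist_force: [-2.5, -2.4, -1.9]
gripper_width: 0.0225
grasp_force: 100.2
```

```bash
python3 st.py; python3 sc.py|grep blob
```

```text
t 24.975 F [-2.5 -2.4 -1.9] origin u 0.1057 h 0.0031 y -0.0332 tip u 0.0157 h 0.0030 y -0.0333
blob 315.1 192.7 (np.int32(15), np.int32(16), np.int32(28))
blob 280.6 226.5 (np.int32(10), np.int32(10), np.int32(66))
blob 275.6 249.6 (np.int32(10), np.int32(10), np.int32(59))
blob 266.0 257.2 (np.int32(10), np.int32(10), np.int32(65))
```

{"name": "step_arm", "arguments": {"motion": [[[0.3,0.9,0.1,0,0,0,1],[0.6,0,0.15,0,0,0,1],[0.9,0.8,0.15,0,0,0,1],[1.3,0.1,0.15,0,0,0,1],[1.6,0.6,0.15,0,0,0,1]]]}}

```text
clock: 25.65
position: [0.6197, -0.0412, 0.1077]
eef_rot: [-0.003, 0.994, -0.008, -0.105]
wrist_force: [-2.0, 3.9, 3.2]
gripper_width: 0.0224
grasp_force: 100.9
```

{"name": "step_arm", "arguments": {"motion": [[[0.2,-0.4,0,0,0,0,1],[0.3,0.2,0,0,0,0,1],[0.4,-0.3,0,0,0,0,1],[0.4,0,0,0,0,0,1]]]}}

```text
clock: 26.15
position: [0.6215, -0.0419, 0.1076]
eef_rot: [-0.003, 0.994, -0.008, -0.107]
wrist_force: [-10.3, 5.5, 13.5]
gripper_width: 0.0228
grasp_force: 102.0
```

```bash
python3 st.py; python3 sc.py; python3 up.py -1
```

```text
t 26.15 F [-10.3   5.5  13.5] origin u 0.0874 h 0.0017 y -0.0366 tip u -0.0026 h 0.0014 y -0.0365
L [276. 224.] [148. 147. 140.] False
M [269. 229.] [142. 146. 147.] False
R [262. 234.] [147. 151. 152.] False
Lf [291. 240.] [229. 228. 217.] True
Mf [284. 246.] [ 97.  99. 100.] False
Rf [277. 252.] [216. 215. 204.] True
blob 292.4 233.5 (np.int32(15), np.int32(22), np.int32(122))
blob 280.2 227.6 (np.int32(10), np.int32(10), np.int32(62))
blob 275.8 249.3 (np.int32(10), np.int32(10), np.int32(61))
blob 266.0 257.1 (np.int32(10), np.int32(10), np.int32(63))
3 shift cm [-1.12, -0.04, 0.99] turn [-0.005, 0.161, 0.001] | tcp [0.6215, -0.0419, 0.1076] to [0.6084, -0.0413, 0.1004]
-8 shift cm [-1.71, -0.03, 2.16] turn [-0.005, 0.353, 0.001] | tcp [0.6215, -0.0419, 0.1076] to [0.6002, -0.0411, 0.0901]
-20 shift cm [-1.7, -0.03, 3.35] turn [-0.005, 0.563, 0.0] | tcp [0.6215, -0.0419, 0.1076] to [0.5978, -0.0411, 0.0785]
-20 shift cm [-1.72, -0.04, -0.55] turn [-0.005, 0.563, 0.0] | tcp [0.6215, -0.0419, 0.1076] to [0.6059, -0.0412, 0.1167]
```

{"name": "step_arm", "arguments": {"motion": [[[-0.6,0,0.4,0,0.08,0,1],[-1.1,0,0.95,0,0.16,0,1],[-1.5,0,1.5,0,0.26,0,1],[-1.7,0,1.9,0,0.353,0,1],[-1.7,0,1.2,0,0.47,0,1]]]}}

```text
clock: 26.82
position: [0.6025, -0.0414, 0.0972]
eef_rot: [0.0, 0.992, -0.008, 0.13]
wrist_force: [1.2, 0.3, -4.2]
gripper_width: 0.022
grasp_force: 99.8
```

{"name": "step_arm", "arguments": {"motion": [[[-0.2,0,-0.7,0,0.1,0,1],[-0.5,0,-2.5,0,0.1,0,1],[-1,0,-4,0,0.1,0,1],[-1,0,-4,0,0.1,0,1]]]}}

```text
clock: 27.32
position: [0.5836, -0.0414, 0.1348]
eef_rot: [-0.0, 0.984, -0.008, 0.179]
wrist_force: [0.5, 0.5, -3.7]
gripper_width: 0.0228
grasp_force: 99.9
```

```bash
python3 st.py; python3 sc.py
```

```text
t 27.325 F [ 0.5  0.5 -3.7] origin u 0.1009 h 0.0590 y -0.0370 tip u 0.0251 h 0.1075 y -0.0370
L [274. 206.] [215. 213. 199.] True
M [267. 211.] [142. 145. 144.] False
R [260. 217.] [229. 226. 213.] True
Lf [290. 215.] [149. 151. 152.] False
Mf [283. 221.] [148. 150. 150.] False
Rf [275. 227.] [157. 160. 161.] True
blob 277.4 206.4 (np.int32(19), np.int32(15), np.int32(130))
blob 258.3 214.4 (np.int32(11), np.int32(10), np.int32(74))
blob 266.3 257.0 (np.int32(10), np.int32(10), np.int32(64))
```

```bash
python3 - <<'E'
from station import env
from h import *
for u,h,tip in((.16,.05,-16),(.172,.03,0),(.172,.0,12)):mv(env,scoop2tcp(P(-.067,u,h),-1,tip),Rt(-1,tip),f'{u} {h} {tip}')
E
```

```text
0.16 0.05 -16 shift cm [-4.9, 3.0, -2.88] turn [-0.003, -0.081, 0.0] | tcp [0.5839, -0.0412, 0.1344] to [0.5273, -0.0703, 0.144]
0.172 0.03 0 shift cm [-4.82, 3.0, -2.81] turn [-0.003, -0.36, 0.001] | tcp [0.5839, -0.0412, 0.1344] to [0.5284, -0.0703, 0.1436]
0.172 0.0 12 shift cm [-4.68, 3.0, -0.59] turn [-0.003, -0.569, 0.001] | tcp [0.5839, -0.0412, 0.1344] to [0.5375, -0.0704, 0.1234]
```

{"name": "step_arm", "arguments": {"motion": [[[-0.8,0.6,-0.8,0,0,0,1],[-2,1.4,-1.8,0,0,0,1],[-3.5,2.2,-2.6,0,-0.03,0,1],[-4.6,3,-2.9,0,-0.08,0,1],[-4.9,3,-2.9,0,-0.08,0,1]]]}}

```text
clock: 28.0
position: [0.527, -0.0721, 0.1447]
eef_rot: [0.0, 0.99, -0.009, 0.14]
wrist_force: [0.0, 0.4, -3.0]
gripper_width: 0.0226
grasp_force: 99.9
```

{"name": "step_arm", "arguments": {"motion": [[[-0.1,0,0.1,0,-0.1,0,1],[-0.4,0,0.1,0,-0.2,0,1],[-0.6,0,0.4,0,-0.3,0,1],[-0.5,0,1.2,0,-0.4,0,1],[-0.3,0,2,0,-0.48,0,1]]]}}

```text
clock: 28.62
position: [0.5305, -0.0703, 0.1244]
eef_rot: [-0.003, 0.995, -0.008, -0.101]
wrist_force: [-13.9, 8.9, 49.9]
gripper_width: 0.0228
grasp_force: 106.9
```

```bash
python3 st.py; python3 sc.py; python3 - <<'E'
from station import env
from h import *
for u,h,tip in((.172,.00,12),(.088,.0,12)):mv(env,scoop2tcp(P(-.067,u,h),-1,tip),Rt(-1,tip),f'{u} {h} {tip}')
E
```

```text
t 28.625 F [-13.9   8.9  49.9] origin u 0.1785 h 0.0000 y -0.0667 tip u 0.0885 h 0.0007 y -0.0665
L [245. 204.] [243. 241. 230.] True
M [237. 210.] [86. 89. 89.] False
R [230. 215.] [237. 235. 223.] True
Lf [259. 221.] [141. 146. 146.] False
Mf [252. 226.] [140. 144. 144.] False
Rf [244. 231.] [142. 146. 147.] False
blob 244.0 203.3 (np.int32(9), np.int32(9), np.int32(56))
blob 251.8 212.0 (np.int32(10), np.int32(10), np.int32(65))
blob 299.0 210.8 (np.int32(11), np.int32(9), np.int32(30))
blob 301.6 218.3 (np.int32(20), np.int32(19), np.int32(83))
blob 308.3 224.3 (np.int32(15), np.int32(9), np.int32(35))
blob 295.0 232.0 (np.int32(15), np.int32(16), np.int32(54))
blob 266.1 257.1 (np.int32(10), np.int32(10), np.int32(66))
0.172 0.0 12 shift cm [0.6, 0.01, 0.02] turn [-0.003, -0.005, 0.004] | tcp [0.5317, -0.0702, 0.1248] to [0.5375, -0.0704, 0.1234]
0.088 0.0 12 shift cm [9.0, 0.04, 0.06] turn [-0.003, -0.005, 0.004] | tcp [0.5317, -0.0702, 0.1248] to [0.6196, -0.0719, 0.1059]
```

{"name": "step_arm", "arguments": {"motion": [[[0.5,0,-0.4,0,0,0,1],[1.7,0,-0.4,0,0,0,1],[3,0,-0.4,0,0,0,1],[4.3,0,-0.4,0,0,0,1],[5.5,0,-0.4,0,0,0,1]]]}}

```text
clock: 29.3
position: [0.5855, -0.0717, 0.117]
eef_rot: [-0.002, 0.995, -0.008, -0.1]
wrist_force: [-0.7, -0.7, -4.8]
gripper_width: 0.0224
grasp_force: 100.6
```

{"name": "step_arm", "arguments": {"motion": [[[0.6,0.3,0,0,0,0,1],[1.2,-0.3,0,0,0,0,1],[1.7,0.3,0,0,0,0,1],[2.2,-0.3,0,0,0,0,1],[2.7,0.2,0,0,0,0,1]]]}}

```text
clock: 29.92
position: [0.6121, -0.0727, 0.1117]
eef_rot: [-0.003, 0.995, -0.007, -0.099]
wrist_force: [-0.4, -0.1, -4.1]
gripper_width: 0.0227
grasp_force: 100.4
```

```bash
python3 st.py; python3 sc.py|grep blob
```

```text
t 29.925 F [-0.4 -0.1 -4.1] origin u 0.0959 h 0.0047 y -0.0676 tip u 0.0059 h 0.0056 y -0.0673
blob 320.2 198.2 (np.int32(23), np.int32(25), np.int32(47))
blob 273.4 251.0 (np.int32(10), np.int32(9), np.int32(52))
blob 265.0 257.1 (np.int32(11), np.int32(11), np.int32(73))
```

{"name": "step_arm", "arguments": {"motion": [[[0.1,-0.2,0.15,0,0,0,1],[0.3,0.2,0.3,0,0,0,1],[0.6,-0.2,0.4,0,0,0,1],[0.9,0.1,0.4,0,0,0,1],[1,0,0.4,0,0,0,1]]]}}

```text
clock: 30.6
position: [0.6199, -0.0746, 0.1064]
eef_rot: [-0.002, 0.995, -0.008, -0.1]
wrist_force: [-5.3, 0.6, 1.4]
gripper_width: 0.0222
grasp_force: 101.0
```

```bash
python3 st.py; python3 sc.py; python3 up.py -1
```

```text
t 30.6 F [-5.3  0.6  1.4] origin u 0.0872 h 0.0010 y -0.0695 tip u -0.0028 h 0.0017 y -0.0694
L [267. 231.] [100. 102. 102.] False
M [259. 237.] [154. 159. 159.] True
R [252. 242.] [153. 157. 158.] True
Lf [282. 248.] [109. 111. 111.] False
Mf [274. 254.] [229. 228. 217.] True
Rf [267. 259.] [240. 239. 231.] True
blob 298.7 206.9 (np.int32(12), np.int32(14), np.int32(40))
blob 302.4 220.3 (np.int32(10), np.int32(17), np.int32(46))
blob 307.8 224.6 (np.int32(16), np.int32(16), np.int32(55))
blob 276.3 241.4 (np.int32(12), np.int32(10), np.int32(74))
blob 273.0 251.6 (np.int32(12), np.int32(10), np.int32(59))
blob 264.0 258.3 (np.int32(10), np.int32(10), np.int32(67))
3 shift cm [-1.05, -0.02, 0.83] turn [-0.002, 0.148, 0.001] | tcp [0.6199, -0.0746, 0.1064] to [0.608, -0.0742, 0.1004]
-8 shift cm [-1.65, -0.02, 2.0] turn [-0.003, 0.34, 0.0] | tcp [0.6199, -0.0746, 0.1064] to [0.5998, -0.0741, 0.0901]
-20 shift cm [-1.66, -0.01, 3.18] turn [-0.003, 0.55, 0.0] | tcp [0.6199, -0.0746, 0.1064] to [0.5973, -0.074, 0.0785]
-20 shift cm [-1.62, -0.02, -0.72] turn [-0.003, 0.55, 0.0] | tcp [0.6199, -0.0746, 0.1064] to [0.6054, -0.0742, 0.1166]
```

{"name": "step_arm", "arguments": {"motion": [[[-0.6,0,0.35,0,0.08,0,1],[-1.05,0,0.8,0,0.15,0,1],[-1.4,0,1.4,0,0.25,0,1],[-1.65,0,1.8,0,0.34,0,1],[-1.65,0,1.1,0,0.45,0,1]]]}}

```text
clock: 31.28
position: [0.6015, -0.074, 0.0983]
eef_rot: [0.0, 0.992, -0.009, 0.126]
wrist_force: [0.8, 0.9, -4.8]
gripper_width: 0.0227
grasp_force: 100.5
```

{"name": "step_arm", "arguments": {"motion": [[[-0.2,0,-0.7,0,0.1,0,1],[-0.5,0,-2.5,0,0.1,0,1],[-1,0,-4,0,0.1,0,1],[-1,0,-4,0,0.1,0,1]]]}}

```text
clock: 31.78
position: [0.5825, -0.074, 0.1358]
eef_rot: [-0.0, 0.985, -0.009, 0.175]
wrist_force: [0.8, -0.0, -3.8]
gripper_width: 0.0224
grasp_force: 100.5
```

```bash
python3 st.py; python3 sc.py;python3 pn.py; python3 -c "
import cv2,numpy as np
im=np.load('pics/last.npy');cv2.imwrite('pics/v1.png',cv2.resize(im[150:275,225:345,::-1],(576,600),interpolation=cv2.INTER_CUBIC))"
```

```text
t 31.775 F [ 0.8 -0.  -3.8] origin u 0.1019 h 0.0592 y -0.0696 tip u 0.0257 h 0.1071 y -0.0697
L [264. 213.] [230. 227. 214.] True
M [257. 218.] [236. 234. 221.] True
R [249. 224.] [152. 154. 153.] True
Lf [280. 223.] [151. 154. 155.] True
Mf [272. 229.] [154. 158. 158.] True
Rf [264. 235.] [155. 159. 159.] True
blob 288.7 238.2 (np.int32(10), np.int32(11), np.int32(69))
bit 292.0 137.5 2 pan y -0.0855 u -0.0137
ball 269.6 144.8 57 pan y -0.0103 u 0.0144
bit 276.0 145.5 2 pan y -0.0319 u 0.0168
bit 259.9 156.5 8 pan y 0.0213 u 0.0576
bit 237.7 159.3 3 pan y 0.0954 u 0.0700
```

View pics/v1.png

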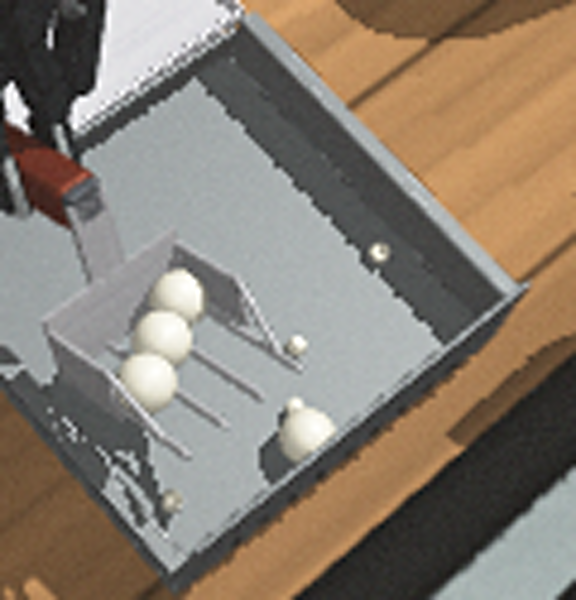

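Three balls are held at the back plate (178,297), (163,338), (148,380). One ball is left at (305,435), and all four bits are in the pan at (380,253), (297,345), (295,408), (172,500). I'll pour these three now.

```bash
python3 - <<'E'
from station import env
from h import *
for tip,th,b in((-18,.20,.03),):mv(env,*pour(tip,th,b),str((tip,th,b)))
E
```

```text
(-18, 0.2, 0.03) shift cm [-15.19, -33.87, -14.69] turn [0.197, -0.036, -0.58] | tcp [0.5826, -0.0735, 0.1348] to [0.3951, 0.2682, 0.2216]
```

{"name": "step_arm", "arguments": {"motion": [[[-1,-1,-1.5,0,0,0,1],[-2.5,-4,-3.5,0.02,0,-0.06,1],[-4.5,-8,-5.5,0.05,0,-0.14,1],[-6.5,-12,-7.5,0.08,0,-0.22,1],[-8.5,-16,-9.5,0.1,-0.01,-0.3,1]]]}}

```text
clock: 32.5
position: [0.4814, 0.0633, 0.1846]
eef_rot: [-0.022, 0.98, 0.12, 0.158]
wrist_force: [-1.3, -0.0, -4.3]
gripper_width: 0.0226
grasp_force: 100.4
```

```bash
python3 - <<'E'
from station import env
from h import *
for tip,th,b in((-18,.20,.03),):mv(env,*pour(tip,th,b),str((tip,th,b)))
E
```

```text
(-18, 0.2, 0.03) shift cm [-2.11, -21.99, -4.47] turn [0.105, -0.007, -0.336] | tcp [0.4814, 0.0633, 0.1846] to [0.3951, 0.2682, 0.2216]
```

{"name": "step_arm", "arguments": {"motion": [[[-0.4,-4,-1.5,0.02,0,-0.07,1],[-0.8,-8.5,-3,0.04,0,-0.14,1],[-1.2,-13,-4,0.06,0,-0.21,1],[-1.7,-17.5,-4.3,0.08,0,-0.28,1],[-2,-21,-4.5,0.1,0,-0.33,1]]]}}

```text
clock: 33.12
position: [0.399, 0.2594, 0.223]
eef_rot: [-0.046, 0.944, 0.287, 0.154]
wrist_force: [0.7, 0.2, -3.7]
gripper_width: 0.0224
grasp_force: 100.5
```

```bash
python3 st.py; python3 - <<'E'
from station import env
from h import *
for tip,th,b in((0,.155,.03),(15,.15,.03),(31,.145,.03)):mv(env,*pour(tip,th,b),str((tip,th,b)))
E
```

```text
t 33.125 F [ 0.7  0.2 -3.7] origin u 0.3183 h 0.1003 y 0.3003 tip u 0.2557 h 0.1429 y 0.3490
(0, 0.155, 0.03) shift cm [1.52, -0.96, 0.46] turn [0.003, -0.323, -0.007] | tcp [0.399, 0.2594, 0.223] to [0.4069, 0.2762, 0.2235]
(15, 0.15, 0.03) shift cm [4.59, -0.97, -1.59] turn [0.002, -0.585, -0.007] | tcp [0.399, 0.2594, 0.223] to [0.4256, 0.2888, 0.2527]
(31, 0.145, 0.03) shift cm [8.46, -0.98, -2.79] turn [0.001, -0.864, -0.007] | tcp [0.399, 0.2594, 0.223] to [0.4528, 0.3073, 0.2763]
```

{"name": "step_arm", "arguments": {"motion": [[[0.3,-0.7,0,0,-0.08,0,1],[0.8,-1,0.2,0,-0.18,0,1],[1.5,-1,0.45,0,-0.32,0,1],[2.5,-1,-0.2,0,-0.42,0,1],[3.5,-1,-0.9,0,-0.5,0,1]]]}}

```text
clock: 33.75
position: [0.4204, 0.2838, 0.2416]
eef_rot: [0.028, 0.953, 0.288, -0.086]
wrist_force: [-0.8, -0.4, -4.0]
gripper_width: 0.0224
grasp_force: 100.5
```

{"name": "step_arm", "arguments": {"motion": [[[1.1,0,-0.9,0,-0.085,0,1],[2,0,-1.6,0,-0.16,0,1],[3,0,-2.3,0,-0.24,0,1],[4,0,-2.9,0,-0.32,0,1],[4.5,0,-3.2,0,-0.36,0,1]]]}}

```text
clock: 34.38
position: [0.4624, 0.3117, 0.2641]
eef_rot: [0.078, 0.923, 0.279, -0.254]
wrist_force: [-0.1, -1.0, -2.4]
gripper_width: 0.0225
grasp_force: 100.7
```

{"name": "step_arm", "arguments": {"motion": [[[0,0,0,0,0,0,1],[0,0,0,0,0,0,1],[0,0,0,0,0,0,1],[0,0,0,0,0,0,1]]]}}

```text
clock: 34.88
position: [0.4609, 0.3107, 0.2666]
eef_rot: [0.078, 0.923, 0.279, -0.253]
wrist_force: [0.2, 0.0, -3.8]
gripper_width: 0.0225
grasp_force: 100.7
```

```bash
python3 pn.py; python3 st.py; python3 sc.py|head -6; python3 - <<'E'
from station import env
from h import *
print(env.state()['joints'])
im=env.grab_frame('top');j=im[150:235,105:200,::-1];cv2.imwrite('pics/j.png',cv2.resize(j,None,fx=6,fy=6,interpolation=cv2.INTER_CUBIC))
mv(env,*pour(0,.19,.10),'back')
E
```

```text
ball 269.5 144.9 58 pan y -0.0100 u 0.0148
bit 292.7 151.0 7 pan y -0.0887 u 0.0345
bit 259.9 156.5 8 pan y 0.0213 u 0.0576
bit 237.7 159.3 3 pan y 0.0954 u 0.0700
t 34.925 F [ 0.1  0.6 -2.8] origin u 0.3092 h 0.1098 y 0.3176 tip u 0.2373 h 0.0781 y 0.3615
L [321.  80.] [102.  99.  98.] False
M [320.  85.] [140. 115.  93.] False
R [318.  90.] [107. 104. 104.] False
Lf [336.  90.] [133. 116.  98.] False
Mf [335.  96.] [138. 135. 125.] False
Rf [334. 101.] [139. 135. 125.] False
[-1.12981678  0.7436895   0.86161176  1.34152814 -0.38822811  1.81346702
 -1.24376111]
back shift cm [-11.13, -0.06, 7.54] turn [-0.0, 0.536, -0.01] | tcp [0.461, 0.3107, 0.2665] to [0.349, 0.2369, 0.2585]
```

{"name": "step_arm", "arguments": {"motion": [[[-2.5,0,-1,0,0.1,0,1],[-5,0,1,0,0.22,0,1],[-7.5,0,4,0,0.36,0,1],[-10,0,7,0,0.48,0,1],[-11,0,7.5,0,0.54,-0.01,1]]]}}

```text
clock: 35.65
position: [0.3473, 0.2348, 0.2558]
eef_rot: [-0.001, 0.956, 0.294, -0.0]
wrist_force: [-0.2, -0.2, -1.6]
gripper_width: 0.0223
grasp_force: 100.6
```

```bash
python3 - <<'E'
from station import env
from h import *
for u,h in((.172,.06),):mv(env,scoop2tcp(P(-.013,u,h),-1,12),Rt(-1,12),f'{u} {h}')
im=env.grab_frame('top');j=im[150:235,105:200,::-1];cv2.imwrite('pics/j.png',cv2.resize(j,None,fx=6,fy=6,interpolation=cv2.INTER_CUBIC))
E
```

```text
0.172 0.06 shift cm [2.67, 32.27, 7.28] turn [0.062, -0.202, 0.613] | tcp [0.3473, 0.2348, 0.2558] to [0.5509, -0.0167, 0.1821]
```

View pics/j.png

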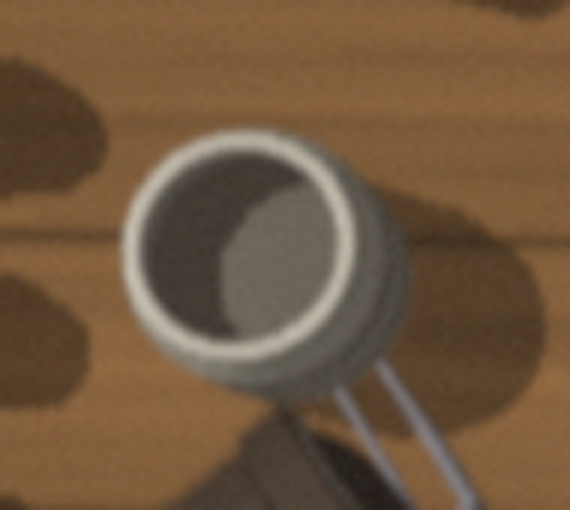

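The jar crop shows the mouth at (240,245) with only shadow and a lit patch inside and no obvious balls. I'll compare with the start frames before trusting that.

```bash
python3 - <<'E'
from station import env
from h import *
T=env.camera_model('top');S=env.camera_model('scene')
for n,M in(('top',T),('scene',S)):
    a=np.load(f'pics/{n}0.npy').astype(int);b=env.grab_frame(n).astype(int);np.save(f'pics/{n}9.npy',b)
    d=np.abs(a-b).max(2)>45
    br=d&(b.min(2)>120)
    print(n,'bright changed',[(x[0],x[1],x[6]) for x in blobs(br,6,5000)])
b=np.load('pics/top9.npy');a=np.load('pics/top0.npy')
c=proj(T,[[*JAR,.13],[*JAR,.025]]);print(c)
for z in(.025,):
  for dy in range(-60,61,15):
    P_=[[JAR[0]+dx/1000,JAR[1]+dy/1000,z] for dx in range(60,-61,-15)]
    q=np.round(proj(T,P_)).astype(int);print([int(b[v,u].mean()) for u,v in q],[int(a[v,u].mean()) for u,v in q])
E
```

```text
top bright changed [(np.float64(241.8), np.float64(222.3), np.int32(46)), (np.float64(266.9), np.float64(235.5), np.int32(633)), (np.float64(28.4), np.float64(271.9), np.int32(96)), (np.float64(56.0), np.float64(278.7), np.int32(44)), (np.float64(24.3), np.float64(316.2), np.int32(62)), (np.float64(53.6), np.float64(320.9), np.int32(50)), (np.float64(215.2), np.float64(364.0), np.int32(70))]
scene bright changed [(np.float64(141.8), np.float64(4.5), np.int32(123)), (np.float64(135.0), np.float64(17.2), np.int32(11)), (np.float64(278.3), np.float64(65.0), np.int32(27)), (np.float64(294.0), np.float64(75.5), np.int32(36)), (np.float64(306.9), np.float64(72.6), np.int32(9)), (np.float64(298.0), np.float64(83.5), np.int32(52)), (np.float64(148.3), np.float64(94.4), np.int32(7)), (np.float64(253.6), np.float64(141.0), np.int32(14)), (np.float64(225.6), np.float64(166.3), np.int32(965)), (np.float64(303.6), np.float64(201.9), np.int32(11)), (np.float64(298.7), np.float64(204.1), np.int32(7)), (np.float64(285.0), np.float64(216.5), np.int32(6)), (np.float64(310.4), np.float64(221.8), np.int
[... 559 characters left out ...]
, 66, 69, 70, 70, 69, 95, 85] [87, 60, 64, 65, 69, 71, 67, 66, 63]
[90, 79, 86, 84, 86, 87, 70, 74, 67] [88, 76, 85, 82, 83, 86, 64, 72, 63]
[85, 174, 164, 153, 174, 158, 88, 79, 83] [81, 169, 160, 145, 167, 152, 88, 78, 67]
[174, 100, 99, 99, 97, 108, 143, 90, 71] [167, 97, 94, 95, 96, 104, 137, 88, 69]
[67, 93, 98, 101, 99, 100, 140, 103, 73] [67, 91, 95, 95, 95, 95, 132, 100, 71]
[58, 60, 100, 99, 100, 100, 105, 150, 84] [57, 58, 98, 96, 98, 97, 100, 145, 80]
[59, 59, 60, 95, 102, 86, 64, 154, 93] [57, 60, 58, 92, 98, 82, 61, 150, 89]
[62, 59, 59, 60, 59, 59, 91, 132, 100] [62, 55, 57, 55, 57, 58, 86, 128, 97]
[114, 64, 55, 59, 59, 60, 176, 117, 98] [108, 63, 55, 55, 56, 59, 171, 112, 97]
```

```bash
python3 - <<'E'
from station import env
from h import *
mv(env,[.582,.308,.32],Rt(HD,0))
E
```

```text
shift cm [23.24, 7.24, -6.12] turn [-0.006, -0.003, 0.003] | tcp [0.3492, 0.2371, 0.2585] to [0.582, 0.308, 0.32]
```

{"name": "step_arm", "arguments": {"motion": [[[2,2,-3,0,0,0,1],[7,5,-6,0,0,0,1],[13,7.2,-6.1,0,0,0,1],[19,7.2,-6.1,0,0,0,1],[23,7.2,-6.1,0,0,0,1]]]}}

```text
clock: 36.42
position: [0.5845, 0.3083, 0.3159]
eef_rot: [0.001, 0.956, 0.295, -0.0]
wrist_force: [-0.1, -0.2, -1.1]
gripper_width: 0.0225
grasp_force: 100.8
```

{"name": "step_arm", "arguments": {"motion": [[[0,0,0,0,0,0,1],[0,0,0,0,0,0,1]]]}}

```text
clock: 36.67
position: [0.5819, 0.3058, 0.3177]
eef_rot: [0.001, 0.956, 0.294, 0.0]
wrist_force: [1.2, -0.2, -2.9]
gripper_width: 0.0227
grasp_force: 100.7
```

```bash
python3 - <<'E'
from station import env
from h import *
W=env.camera_model('wrist');b=env.grab_frame('wrist');cv2.imwrite('pics/wj.png',b[:,:,::-1])
V=np.array(W['view']);print('cam',-V[:3,:3].T@V[:3,3],'jar rim px',proj(W,[[*JAR,.13],[*JAR,.02],[JAR[0]+.05,JAR[1],.13],[JAR[0],JAR[1]+.05,.13]]).round().tolist())
V=cv2.cvtColor(b,cv2.COLOR_RGB2HSV);print([(x[0],x[1],x[6]) for x in blobs((V[...,2]>150)&(V[...,1]<70),60,30000)])
E
```

```text
cam [0.64738799 0.35019094 0.46089964] jar rim px [[189.0, 158.0], [205.0, 142.0], [213.0, 119.0], [148.0, 132.0]]
[(np.float64(178.8), np.float64(141.1), np.int32(2898)), (np.float64(231.6), np.float64(89.8), np.int32(1676)), (np.float64(277.5), np.float64(69.3), np.int32(988)), (np.float64(309.9), np.float64(92.2), np.int32(3193)), (np.float64(492.9), np.float64(28.9), np.int32(2283)), (np.float64(199.7), np.float64(58.7), np.int32(162)), (np.float64(247.7), np.float64(132.7), np.int32(67)), (np.float64(498.4), np.float64(192.1), np.int32(341)), (np.float64(331.4), np.float64(280.7), np.int32(457)), (np.float64(504.4), np.float64(373.1), np.int32(218))]
```

View pics/wj.png

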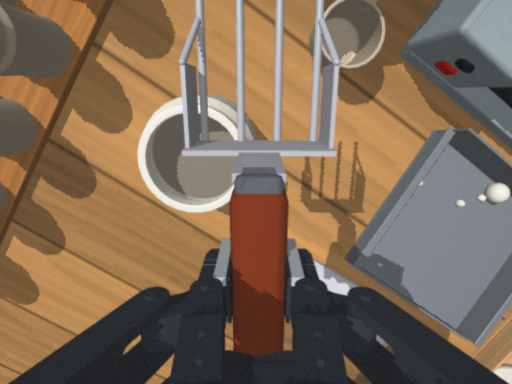

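The wrist view shows the jar mouth at (195,155), partly hidden by the scoop. The visible floor looks plain grey, and the last ball with two bits is in the pan at (497,193). I'll check the interior and the bench in numbers.

```bash
python3 - <<'E'
from h import *
b=cv2.imread('pics/wj.png')
g=b.mean(2).astype(int)
for y in range(92,214,6):print(y,*g[y,136:262:5])
print('mug');
for y in range(0,72,5):print(y,*g[y,318:392:5], )
a=np.load('pics/top0.npy').astype(int);c=np.load('pics/top9.npy').astype(int)
d=(np.abs(a-c).max(2)>22)
print([(x[0],x[1],x[2+0],x[3],x[4],x[5],x[6]) for x in blobs(d,8,9000)])
E
```

```text
92 142 142 147 144 137 127 89 122 138 171 127 89 91 122 106 141 134 138 135 137 154 183 135 130 138 146
98 138 139 142 144 148 146 142 121 186 224 151 88 96 120 116 197 145 146 137 138 147 186 140 138 134 130
104 141 143 144 138 144 150 227 228 226 229 190 91 89 120 110 210 210 207 166 132 139 188 137 139 138 135
110 143 141 139 143 176 228 243 241 239 234 192 88 91 128 114 240 172 196 198 196 130 186 138 140 139 144
116 149 149 142 184 239 238 234 168 88 90 194 89 86 112 112 228 237 239 151 189 182 188 121 131 137 134
122 147 150 162 240 236 162 86 85 86 87 200 86 87 113 115 85 89 231 237 211 174 187 119 97 136 136
128 152 150 238 235 123 85 82 89 87 87 199 87 87 103 119 86 86 86 169 236 190 189 170 105 96 141
134 153 176 237 138 85 84 84 84 88 86 199 90 88 118 119 132 134 132 132 205 231 186 155 134 89 92
140 150 237 232 115 85 85 87 85 85 85 197 90 89 108 112 111 116 133 130 133 182 176 132 141 122 123
146 148 237 165 109 85 85 87 83 86 82 196 102 118 138 136 136 135 136 134 135 136 135 136 136 136 137
152 154 235 123 113 85 85 83 88 86 133 192 192 193 192 195 195 194 197 194 196 
[... 4063 characters left out ...]
32(5), np.int32(4), np.int32(9)), (np.float64(261.7), np.float64(351.8), np.int32(254), np.int32(350), np.int32(19), np.int32(5), np.int32(45)), (np.float64(237.9), np.float64(355.7), np.int32(234), np.int32(352), np.int32(9), np.int32(9), np.int32(32)), (np.float64(245.7), np.float64(358.0), np.int32(240), np.int32(352), np.int32(13), np.int32(15), np.int32(49)), (np.float64(274.6), np.float64(370.0), np.int32(264), np.int32(364), np.int32(21), np.int32(12), np.int32(99)), (np.float64(248.5), np.float64(375.4), np.int32(240), np.int32(368), np.int32(17), np.int32(16), np.int32(111)), (np.float64(287.1), np.float64(375.9), np.int32(286), np.int32(375), np.int32(3), np.int32(3), np.int32(8))]
```

The flat grey surface spans almost the whole mouth with only a thin wall band, so it lies about 26 mm below the rim. It is glaze that hides what is under it. With no ball anywhere on the bench, the five poured balls are in the jar. On to the last ball.

```bash
python3 - <<'E'
from station import env
from h import *
for u,h in((.172,.07),):mv(env,scoop2tcp(P(-.013,u,h),-1,12),Rt(-1,12),f'{u} {h}')
E
```

```text
0.172 0.07 shift cm [-20.46, 25.07, 12.69] turn [0.065, -0.204, 0.611] | tcp [0.5814, 0.3057, 0.3186] to [0.553, -0.0167, 0.1918]
```

{"name": "step_arm", "arguments": {"motion": [[[-4,4.8,0,0,0,0.12,1],[-8,9.6,1,0.02,-0.05,0.24,1],[-12,14.4,3,0.03,-0.1,0.36,1],[-15.5,18.6,6,0.05,-0.15,0.48,1],[-18.5,22.5,9,0.06,-0.2,0.6,1]]]}}

```text
clock: 37.35
position: [0.5543, 0.0155, 0.2295]
eef_rot: [-0.001, 0.995, -0.004, -0.101]
wrist_force: [1.6, 0.6, -3.2]
gripper_width: 0.0226
grasp_force: 100.7
```

{"name": "step_arm", "arguments": {"motion": [[[0,0,0,0,0,0,1],[0,0,0,0,0,0,1]]]}}

```text
clock: 37.6
position: [0.5547, 0.0169, 0.2296]
eef_rot: [-0.001, 0.995, -0.002, -0.101]
wrist_force: [-0.4, 1.6, -2.9]
gripper_width: 0.0225
grasp_force: 100.8
```

```bash
python3 pn.py; python3 - <<'E'
from station import env
from h import *
for u,h in((.172,.02),(.172,.001)):mv(env,scoop2tcp(P(-.013,u,h),-1,12),Rt(-1,12),f'{u} {h}')
E
```

```text
bit 292.9 150.9 8 pan y -0.0893 u 0.0341
0.172 0.02 shift cm [0.54, 3.44, 8.76] turn [0.002, -0.008, 0.014] | tcp [0.555, 0.0177, 0.2299] to [0.5426, -0.0165, 0.1429]
0.172 0.001 shift cm [0.52, 3.43, 10.66] turn [0.002, -0.008, 0.014] | tcp [0.555, 0.0177, 0.2299] to [0.5386, -0.0164, 0.1243]
```

{"name": "step_arm", "arguments": {"motion": [[[0.3,1.5,3,0,0,0.01,1],[0.5,3,6,0,0,0.014,1],[0.5,3.4,8.5,0,0,0.014,1],[0.5,3.4,10,0,0,0.014,1],[0.5,3.4,10.4,0,0,0.014,1]]]}}

```text
clock: 38.28
position: [0.5385, -0.0159, 0.1262]
eef_rot: [0.0, 0.995, -0.008, -0.101]
wrist_force: [-0.4, 0.2, -2.4]
gripper_width: 0.0225
grasp_force: 100.8
```

```bash
python3 st.py
```

```text
t 38.275 F [-0.4  0.2 -2.4] origin u 0.1720 h 0.0032 y -0.0126 tip u 0.0820 h 0.0038 y -0.0126
```

{"name": "step_arm", "arguments": {"motion": [[[1.2,0,0.25,0,0,0,1],[2.4,0,0.3,0,0,0,1],[3.6,0,0.3,0,0,0,1],[4.8,0,0.3,0,0,0,1],[5.6,0.2,0.3,0,0,0,1]]]}}

```text
clock: 38.9
position: [0.5936, -0.0205, 0.1122]
eef_rot: [0.0, 0.995, -0.01, -0.101]
wrist_force: [-1.0, 0.7, 1.8]
gripper_width: 0.0228
grasp_force: 101.3
```

{"name": "step_arm", "arguments": {"motion": [[[0.6,-0.5,0,0,0,0,1],[1.2,0.1,0,0,0,0,1],[1.7,-0.5,0,0,0,0,1],[2.2,0.1,0,0,0,0,1],[2.7,-0.3,0,0,0,0,1]]]}}

```text
clock: 39.52
position: [0.6132, -0.0205, 0.1091]
eef_rot: [0.0, 0.994, -0.012, -0.107]
wrist_force: [-23.8, -4.6, 22.0]
gripper_width: 0.0227
grasp_force: 103.9
```

```bash
python3 st.py; python3 sc.py
```

```text
t 39.525 F [-23.8  -4.6  22. ] origin u 0.0962 h 0.0013 y -0.0162 tip u 0.0062 h 0.0008 y -0.0168
L [281. 218.] [96. 98. 99.] False
M [274. 223.] [145. 148. 149.] False
R [267. 228.] [145. 148. 149.] False
Lf [296. 234.] [163. 165. 166.] True
Mf [289. 239.] [162. 164. 163.] True
Rf [282. 245.] [225. 222. 208.] True
blob 320.1 198.0 (np.int32(19), np.int32(22), np.int32(37))
blob 291.9 234.8 (np.int32(8), np.int32(11), np.int32(28))
blob 283.2 241.6 (np.int32(10), np.int32(17), np.int32(78))
```

{"name": "step_arm", "arguments": {"motion": [[[-0.7,0,-0.1,0,0.01,0,1],[-0.4,0.6,-0.1,0,0.01,0,1],[-0.3,-0.6,-0.1,0,0.01,0,1],[-0.1,0.6,-0.1,0,0.01,0,1],[0.1,-0.6,-0.1,0,0.01,0,1]]]}}

```text
clock: 40.2
position: [0.6204, -0.0143, 0.1076]
eef_rot: [0.001, 0.995, -0.011, -0.096]
wrist_force: [-2.1, -0.6, -2.4]
gripper_width: 0.0225
grasp_force: 100.8
```

{"name": "step_arm", "arguments": {"motion": [[[0.1,0.9,0,0,0,0,1],[0.2,0.3,0,0,0,0,1],[0.3,0.9,0,0,0,0,1],[0.3,0.6,0,0,0,0,1]]]}}

```text
clock: 40.7
position: [0.6212, -0.0187, 0.1068]
eef_rot: [0.001, 0.995, -0.01, -0.099]
wrist_force: [-7.3, -3.2, -0.3]
gripper_width: 0.0227
grasp_force: 101.1
```

```bash
python3 st.py; python3 sc.py
```

```text
t 40.7 F [-7.3 -3.2 -0.3] origin u 0.0867 h 0.0016 y -0.0142 tip u -0.0033 h 0.0027 y -0.0146
L [283. 219.] [ 98.  99. 100.] False
M [276. 224.] [148. 151. 152.] False
R [269. 229.] [144. 147. 148.] False
Lf [298. 235.] [156. 159. 160.] True
Mf [291. 241.] [162. 164. 162.] True
Rf [284. 246.] [233. 233. 224.] True
blob 322.0 200.1 (np.int32(17), np.int32(19), np.int32(30))
blob 301.0 220.6 (np.int32(20), np.int32(26), np.int32(127))
blob 282.2 244.2 (np.int32(10), np.int32(10), np.int32(64))
```

Now seated at the wall, ball in the right groove. Lift.

{"name": "step_arm", "arguments": {"motion": [[[-0.6,0,0.35,0,0.08,0,1],[-1.05,0,0.8,0,0.15,0,1],[-1.4,0,1.4,0,0.25,0,1],[-1.65,0,1.8,0,0.34,0,1],[-1.65,0,1.1,0,0.45,0,1]]]}}

```text
clock: 41.38
position: [0.6037, -0.0176, 0.0985]
eef_rot: [0.003, 0.992, -0.009, 0.128]
wrist_force: [-0.8, 0.1, -3.3]
gripper_width: 0.0226
grasp_force: 100.7
```

{"name": "step_arm", "arguments": {"motion": [[[-0.2,0,-0.7,0,0.1,0,1],[-0.5,0,-2.5,0,0.1,0,1],[-1,0,-4,0,0.1,0,1],[-1,0,-4,0,0.1,0,1]]]}}

```text
clock: 41.88
position: [0.5854, -0.0172, 0.1363]
eef_rot: [0.003, 0.984, -0.009, 0.178]
wrist_force: [0.0, 0.9, -3.5]
gripper_width: 0.0228
grasp_force: 100.7
```

```bash
python3 st.py; python3 sc.py;  python3 pn.py; python3 - <<'E'
from station import env
from h import *
for tip,th,b in((-18,.20,.03),):mv(env,*pour(tip,th,b),str((tip,th,b)))
E
```

```text
t 41.875 F [ 0.   0.9 -3.5] origin u 0.0998 h 0.0606 y -0.0131 tip u 0.0240 h 0.1091 y -0.0132
L [282. 201.] [137. 140. 140.] False
M [275. 206.] [158. 161. 162.] True
R [267. 211.] [235. 234. 222.] True
Lf [298. 210.] [152. 154. 155.] True
Mf [291. 215.] [159. 162. 163.] True
Rf [283. 221.] [157. 161. 161.] True
blob 265.8 209.0 (np.int32(10), np.int32(10), np.int32(69))
bit 274.0 145.5 10 pan y -0.0252 u 0.0170
bit 269.1 143.1 8 pan y -0.0084 u 0.0090
bit 258.5 145.5 4 pan y 0.0271 u 0.0188
bit 282.6 146.2 5 pan y -0.0543 u 0.0185
bit 262.0 148.0 9 pan y 0.0151 u 0.0273
bit 292.7 151.0 7 pan y -0.0887 u 0.0345
bit 266.0 156.5 8 pan y 0.0008 u 0.0570
bit 237.7 159.3 3 pan y 0.0954 u 0.0700
(-18, 0.2, 0.03) shift cm [-15.28, -28.12, -15.0] turn [0.205, -0.041, -0.58] | tcp [0.5855, -0.0169, 0.1354] to [0.3951, 0.2682, 0.2216]
```

{"name": "step_arm", "arguments": {"motion": [[[-1,-1,-1.5,0,0,0,1],[-2.5,-4,-3.5,0.02,0,-0.06,1],[-4.5,-8,-5.5,0.05,0,-0.14,1],[-6.5,-12,-7.5,0.08,0,-0.22,1],[-8.5,-16,-9.5,0.1,-0.01,-0.3,1]]]}}

```text
clock: 42.6
position: [0.4812, 0.1306, 0.1895]
eef_rot: [-0.017, 0.977, 0.132, 0.168]
wrist_force: [-1.2, -0.5, -2.9]
gripper_width: 0.0225
grasp_force: 100.8
```

```bash
python3 pn.py; python3 - <<'E'
from station import env
from h import *
S=env.camera_model('scene');im=env.grab_frame('scene');V=cv2.cvtColor(im,cv2.COLOR_RGB2HSV)
for b in blobs((V[...,2]>175)&(V[...,1]<70)&(V[...,1]>8),3,60,(235,160,335,270)):
    q=plane(S,[(b[0],b[1])],.03)[0];print('scene',b[0],b[1],b[6],'y %.3f u %.3f'%((q-L)@py,(L-q)[:2]@px[:2]))
for tip,th,b in((-18,.20,.03),):mv(env,*pour(tip,th,b),str((tip,th,b)))
E
```

```text
bit 269.5 143.0 6 pan y -0.0098 u 0.0086
bit 262.0 148.3 7 pan y 0.0150 u 0.0283
bit 292.7 151.0 7 pan y -0.0887 u 0.0345
bit 237.7 159.3 3 pan y 0.0954 u 0.0700
scene 293.0 168.0 3 y 0.156 u 0.175
scene 304.0 181.7 3 y 0.144 u 0.119
scene 310.4 187.9 8 y 0.142 u 0.092
scene 321.9 200.1 35 y 0.136 u 0.043
scene 295.3 200.0 13 y 0.082 u 0.090
scene 286.7 200.5 6 y 0.064 u 0.104
scene 303.0 202.2 5 y 0.093 u 0.072
scene 288.7 205.0 3 y 0.057 u 0.090
scene 293.6 205.4 8 y 0.066 u 0.081
scene 282.2 226.2 6 y -0.001 u 0.053
scene 292.8 231.1 8 y 0.009 u 0.025
scene 286.1 233.1 7 y -0.008 u 0.032
scene 287.7 241.0 3 y -0.021 u 0.013
scene 290.3 242.3 3 y -0.019 u 0.006
scene 261.1 253.3 9 y -0.094 u 0.031
scene 325.8 266.0 4 y 0.000 u -0.098
(-18, 0.2, 0.03) shift cm [-3.3, -15.31, -4.62] turn [0.112, -0.025, -0.305] | tcp [0.4811, 0.1329, 0.1902] to [0.3951, 0.2682, 0.2216]
```

{"name": "step_arm", "arguments": {"motion": [[[-0.6,-3,-1.5,0.02,0,-0.06,1],[-1.3,-6,-3,0.04,-0.01,-0.12,1],[-2,-9.5,-4,0.06,-0.01,-0.19,1],[-2.7,-13,-4.5,0.09,-0.02,-0.26,1],[-3.3,-15.3,-4.6,0.11,-0.025,-0.305,1]]]}}

```text
clock: 43.32
position: [0.3969, 0.2661, 0.2211]
eef_rot: [-0.045, 0.945, 0.287, 0.149]
wrist_force: [-0.1, 0.7, -3.4]
gripper_width: 0.0226
grasp_force: 101.0
```

```bash
python3 - <<'E'
from station import env
from h import *
for tip,th,b in((0,.155,.03),(15,.15,.03),(31,.145,.03)):mv(env,*pour(tip,th,b),str((tip,th,b)))
E
```

```text
(0, 0.155, 0.03) shift cm [1.39, -0.28, 0.2] turn [0.001, -0.314, -0.007] | tcp [0.3969, 0.2661, 0.2211] to [0.4069, 0.2762, 0.2235]
(15, 0.15, 0.03) shift cm [4.44, -0.3, -1.88] turn [0.0, -0.575, -0.007] | tcp [0.3969, 0.2661, 0.2211] to [0.4256, 0.2888, 0.2527]
(31, 0.145, 0.03) shift cm [8.3, -0.32, -3.12] turn [-0.001, -0.855, -0.007] | tcp [0.3969, 0.2661, 0.2211] to [0.4528, 0.3073, 0.2763]
```

{"name": "step_arm", "arguments": {"motion": [[[0.3,-0.2,0,0,-0.08,0,1],[0.8,-0.3,0.1,0,-0.18,0,1],[1.4,-0.3,0.2,0,-0.31,0,1],[2.4,-0.3,-0.5,0,-0.41,0,1],[3.4,-0.3,-1.2,0,-0.49,0,1]]]}}

```text
clock: 43.95
position: [0.421, 0.2846, 0.2413]
eef_rot: [0.026, 0.953, 0.289, -0.086]
wrist_force: [-0.0, -0.5, -3.2]
gripper_width: 0.0222
grasp_force: 101.0
```

{"name": "step_arm", "arguments": {"motion": [[[1.1,0,-0.9,0,-0.085,0,1],[2,0,-1.6,0,-0.16,0,1],[3,0,-2.3,0,-0.24,0,1],[4,0,-2.9,0,-0.32,0,1],[4.5,0,-3.2,0,-0.36,0,1]]]}}

```text
clock: 44.58
position: [0.4628, 0.3124, 0.2634]
eef_rot: [0.076, 0.922, 0.28, -0.255]
wrist_force: [-0.4, -0.9, -2.7]
gripper_width: 0.0224
grasp_force: 101.1
```

{"name": "step_arm", "arguments": {"motion": [[[0,0,0,0,0,0,1],[0,0,0,0,0,0,1],[0,0,0,0,0,0,1],[0,0,0,0,0,0,1]]]}}

```text
clock: 45.08
position: [0.4608, 0.3116, 0.2668]
eef_rot: [0.077, 0.923, 0.28, -0.253]
wrist_force: [0.2, 0.2, -2.6]
gripper_width: 0.0226
grasp_force: 101.0
```

```bash
python3 sc.py|head -6; python3 pn.py; python3 - <<'E'
from station import env
from h import *
mv(env,*pour(0,.19,.10),'back')
E
```

```text
L [321.  79.] [99. 98. 97.] False
M [320.  84.] [138. 112.  88.] False
R [319.  90.] [111. 108. 107.] False
Lf [336.  90.] [130. 113.  95.] False
Mf [335.  95.] [153. 150. 138.] False
Rf [334. 100.] [135. 131. 120.] False
bit 269.5 143.0 6 pan y -0.0098 u 0.0086
bit 262.0 148.0 9 pan y 0.0151 u 0.0273
bit 292.7 151.0 7 pan y -0.0887 u 0.0345
bit 237.7 159.3 3 pan y 0.0954 u 0.0700
back shift cm [-11.15, 0.01, 7.57] turn [-0.0, 0.535, -0.008] | tcp [0.4608, 0.3117, 0.2668] to [0.349, 0.2369, 0.2585]
```

{"name": "step_arm", "arguments": {"motion": [[[-2.5,0,-1,0,0.1,0,1],[-5,0,1,0,0.22,0,1],[-7.5,0,4,0,0.36,0,1],[-10,0,7,0,0.48,0,1],[-11,0,7.5,0,0.54,-0.01,1]]]}}

```text
clock: 45.8
position: [0.3499, 0.2363, 0.2582]
eef_rot: [0.002, 0.956, 0.293, -0.003]
wrist_force: [-1.0, -2.2, 1.0]
gripper_width: 0.0224
grasp_force: 101.0
```

```bash
python3 - <<'E'
from station import env
from h import *
mv(env,[.4315,-.0097,.2],Rt(90.8,0))
T=env.camera_model('top');t=env.grab_frame('top');hsv=cv2.cvtColor(t,cv2.COLOR_RGB2HSV);Sa,V=hsv[...,1],hsv[...,2]
tray=(Sa<45)&(V>95);n,l,st,ce=cv2.connectedComponentsWithStats(tray[210:260,195:305].astype(np.uint8))
i=1+np.argmax(st[1:,4]);pts=np.argwhere(l==i)[:,::-1]+[195,210];r=cv2.minAreaRect(pts.astype(np.float32));print('tray',plane(T,[r[0]],.006),r)
E
```

```text
shift cm [-7.0, 24.93, 5.94] turn [-0.002, 0.009, -0.989] | tcp [0.3499, 0.2363, 0.2582] to [0.4315, -0.0097, 0.2]
tray [[0.43134014 0.04288422 0.006     ]] ((250.5, 233.0), (30.0, 83.0), 90.0)
```

{"name": "step_arm", "arguments": {"motion": [[[-1,4,0,0,0,-0.18,1],[-2.5,9,0,0,0,-0.36,1],[-4,14,1,0,0,-0.54,1],[-5.5,19,3,0,0,-0.72,1],[-7,24,5,0,0,-0.9,1]]]}}

```text
clock: 46.48
position: [0.4164, 0.002, 0.2205]
eef_rot: [0.004, 0.739, 0.674, 0.001]
wrist_force: [2.2, -4.1, -8.7]
gripper_width: 0.0226
grasp_force: 101.0
```

```bash
python3 - <<'E'
from station import env
from h import *
mv(env,[.4315,-.0085,.0735],Rt(90.8,0))
E
```

```text
shift cm [-0.85, 1.48, 14.72] turn [0.008, 0.004, -0.107] | tcp [0.4164, 0.002, 0.2205] to [0.4315, -0.0085, 0.0735]
```

{"name": "step_arm", "arguments": {"motion": [[[-0.5,0.8,2,0,0,-0.08,1],[-0.8,1.4,6,0,0,-0.1,1],[-0.8,1.4,10,0,0,-0.1,1],[-0.8,1.4,13,0,0,-0.1,1],[-0.8,1.4,13.5,0,0,-0.1,1]]]}}

```text
clock: 47.1
position: [0.3706, -0.0062, 0.1484]
eef_rot: [0.018, 0.707, 0.707, 0.014]
wrist_force: [0.4, -0.6, -2.2]
gripper_width: 0.0222
grasp_force: 101.0
```

{"name": "step_arm", "arguments": {"motion": [[[0,0,0.2,0,0,0,1],[0,0,0.2,0,0,0,1]]]}}

```text
clock: 47.35
position: [0.3712, -0.0058, 0.1481]
eef_rot: [0.019, 0.706, 0.707, 0.015]
wrist_force: [-0.8, 0.1, -2.4]
gripper_width: 0.0227
grasp_force: 101.0
```

```bash
python3 st.py; python3 - <<'E'
from station import env
from h import *
mv(env,[.4315,-.0085,.0725],Rt(90.8,0))
E
```

```text
t 47.35 F [-0.8  0.1 -2.4] origin u 0.3752 h -0.0088 y 0.0454 tip u 0.3768 h -0.0097 y 0.1353
 shift cm [-0.23, 5.65, 7.85] turn [0.048, 0.007, -0.012] | tcp [0.3712, -0.0058, 0.1481] to [0.4315, -0.0085, 0.0725]
```

```bash
python3 - <<'E'
from station import env
print(env.state()['joints'].round(3).tolist())
E
```

```text
[-1.675, -0.292, 1.44, 2.347, 0.422, 0.832, -0.518]
```

```bash
cat > kin.py <<'E'
import numpy as np, itertools
from scipy.optimize import least_squares
from scipy.spatial.transform import Rotation as R
q4=lambda q:R.from_quat([q[1],q[2],q[3],q[0]])
from station import env
s=env.state()
D=[([-1.172,.412,-.013,1.597,.006,1.134,-.082],[.281,.558,.2306],[0,.231,.973,-.001]),
([-.7994,.4176,.8567,1.8463,-.3611,1.0443,-1.3774],[.5536,.0379,.1989],[0,1,-.004,-.001]),
([-1.5719,-.0527,1.0482,2.2399,.1380,.6211,-1.7829],[.4453,.1899,.2116],[-.031,.968,.199,.153]),
([-1.5495,.2927,1.0531,1.9653,-.2951,1.0486,-1.3369],[.4071,.2774,.223],[-.001,.956,.295,-.001]),
([-1.0864,.7424,.7907,1.3163,-.3534,1.8454,-1.2669],[.4589,.3079,.269],[.083,.917,.28,-.273]),
([-1.1298,.7437,.8616,1.3415,-.3882,1.8135,-1.2438],[.461,.3107,.2665],[.078,.923,.279,-.253]),
(list(s['joints']),list(s['position']),list(s['eef_rot']))]
def fk(q,p,sg):
    T=np.eye(3);x=np.zeros(3);x=x+p[0:3]
    T=R.from_euler('z',p[24]).as_matrix()
    for i in range(7):
        ax='z' if i%2==0 else 'y'
        T=T@R.from_euler(ax,sg[i]*q[i]).as_matrix();x=x+T@p[3*i+3:3*i+6]
    return x,T@R.from_euler('z',p[25]).as_matrix()
def res(p,sg):
    r=[]
    for q,pos,e in D:
        x,T=fk(q,p,sg);r+=list((x-pos)*10);r+=list(R.from_matrix(T.T@q4(e).as_matrix()).as_rotvec())
    return np.r_[r,p[:24]*.003]
def fit():
    best=None
    for s1,s3,s5,s7 in itertools.product([1,-1],repeat=4):
        sg=[s1,1,s3,1,s5,1,s7]
        for off in((0,0),(0,np.pi),(np.pi,0),(np.pi,np.pi)):
            p0=np.zeros(26);p0[2]=.2;p0[5]=.15;p0[8]=.2;p0[11]=.2;p0[14]=.2;p0[17]=.2;p0[23]=.3;p0[24:]=off
            o=least_squares(res,p0,args=(sg,),max_nfev=60)
            if best is None or o.cost<best[0]:best=(o.cost,sg,o.x)
    return best
if __name__=='__main__':
    b=fit();print(b[0],b[1],b[2].round(3).tolist());np.savez('pics/kin.npz',sg=b[1],p=b[2]);print(np.abs(res(b[2],b[1])[:42]).max())
E
python3 kin.py
```

```text
1.1855239603744544e-05 [-1, 1, -1, 1, -1, 1, -1] [0.0, 0.001, 0.14, 0.002, -0.017, 0.14, -0.008, -0.017, 0.276, 0.001, -0.007, 0.276, 0.016, -0.007, 0.225, -0.011, 0.001, 0.225, 0.001, 0.001, 0.181, -0.001, -0.001, 0.181, 6.283, 1.571]
0.0021393204807140798
```

```bash
cat > route.py <<'E'
from kin import *
from h import Rt
k=np.load('pics/kin.npz');sg=list(k['sg']);p=k['p']
lo=np.array([-2.95,-.29,-1.47,.14,-1.03,.13,-2.86]);hi=np.array([2.95,1.99,1.44,2.54,4.17,1.85,2.86])
def jac(q):
    x,T=fk(q,p,sg);J=np.zeros((6,7))
    for i in range(7):
        d=q.copy();d[i]+=1e-5;y,U=fk(d,p,sg);J[:3,i]=(y-x)/1e-5;J[3:,i]=R.from_matrix(U@T.T).as_rotvec()/1e-5
    return J,x,T
def go(q,pos,M,n=14):
    q=q.copy();x0,T0=fk(q,p,sg);rv=R.from_matrix(M@T0.T).as_rotvec();m=9.
    for i in range(1,n+1):
        a=i/n;xt=x0+a*(np.array(pos)-x0);Tt=R.from_rotvec(a*rv).as_matrix()@T0
        for _ in range(2):
            J,x,T=jac(q);e=np.r_[xt-x,R.from_matrix(Tt@T.T).as_rotvec()]
            q=q+J.T@np.linalg.solve(J@J.T+1e-5*np.eye(6),e)
        m=min(m,(q-lo).min(),(hi-q).min())
    return q,m
if __name__=='__main__':
    q0=np.array(D[-1][0]);x,T=fk(q0,p,sg)
    # validate: replay start->tray->pan
    q=np.array(D[0][0]);q,_=go(q,[.4315,-.01,.07],Rt(90.8));print('tray0',q.round(2));q,_=go(q,[.4326,-.0095,.2037],Rt(90.8));q,_=go(q,[.5536,.0379,.1989],Rt(-.5));print('pan sim',q.round(2),'real',D[1][0])
    out=[];rng=np.random.default_rng(0)
    for t in range(160):
        pts=[]
        for _ in range(1+(t%2)):
            r=rng.uniform(.45,.72);a=rng.uniform(-.9,.8);pts.append(([r*np.cos(a),r*np.sin(a),rng.uniform(.24,.36)],rng.uniform(20,160)))
        q=q0;m=9
        for i,(P_,h) in enumerate(pts):
            q,mm=go(q,P_,Rt(h),10); m=min(m,mm) if i else m
        q,mm=go(q,[.4315,-.0085,.2],Rt(90.8),10);m=min(m,mm)
        q,mm=go(q,[.4315,-.0085,.0725],Rt(90.8),8);m=min(m,mm)
        out.append((m,q[2],pts))
    out.sort(key=lambda o:-o[0])
    for o in out[:5]:print(round(o[0],3),round(o[1],2),[(np.round(a,2).tolist(),round(h)) for a,h in o[2]])
E
python3 route.py
```

```text
tray0 [-0.41  0.34  0.38  2.23 -0.22  0.61  0.15]
pan sim [-0.67  0.37  0.67  1.84 -0.27  1.02 -1.47] real [-0.7994, 0.4176, 0.8567, 1.8463, -0.3611, 1.0443, -1.3774]
0.218 0.9 [([0.39, 0.39, 0.35], 41)]
0.216 0.88 [([0.43, 0.16, 0.31], 24)]
0.185 0.91 [([0.33, 0.32, 0.34], 37)]
0.147 0.91 [([0.41, 0.23, 0.33], 54)]
0.098 0.82 [([0.46, 0.19, 0.34], 39), ([0.57, -0.13, 0.33], 85)]
```

```bash
python3 - <<'E'
from station import env
from h import *
mv(env,[.43,.16,.31],Rt(24,0))
E
```

```text
shift cm [16.47, 6.68, -15.99] turn [0.047, -0.022, 1.153] | tcp [0.3712, -0.0058, 0.1481] to [0.43, 0.16, 0.31]
```

{"name": "step_arm", "arguments": {"motion": [[[1,0,-6,0,0,0,1],[4,2,-12,0.01,0,0.15,1],[8,3,-16,0.02,-0.01,0.33,1],[12,5,-16,0.03,-0.02,0.51,1],[16,6.5,-16,0.04,-0.02,0.7,1]]]}}

```text
clock: 47.98
position: [0.4293, 0.1586, 0.3111]
eef_rot: [0.006, 0.907, 0.422, 0.001]
wrist_force: [-0.7, -0.3, -3.5]
gripper_width: 0.0227
grasp_force: 101.0
```

```bash
python3 - <<'E'
from station import env
from h import *
print(env.state()['joints'].round(2).tolist())
mv(env,[.43,.16,.31],Rt(24,0))
E
```

```text
[-1.35, 0.02, 0.92, 1.91, -0.01, 1.22, -1.12]
 shift cm [0.15, -0.04, 0.11] turn [0.012, 0.0, 0.452] | tcp [0.4293, 0.1586, 0.3111] to [0.43, 0.16, 0.31]
```

{"name": "step_arm", "arguments": {"motion": [[[0,0,0,0.01,0,0.18,1],[0,0,0,0.01,0,0.36,1],[0.1,0,0.1,0.01,0,0.45,1],[0.1,0,0.1,0.01,0,0.45,1]]]}}

```text
clock: 48.48
position: [0.4283, 0.1565, 0.3086]
eef_rot: [0.002, 0.977, 0.211, -0.001]
wrist_force: [0.3, -0.2, -2.7]
gripper_width: 0.0224
grasp_force: 101.0
```

```bash
cat > r2.py <<'E'
from route import *
q0=np.array(D[-1][0]);print(q0.round(2))
for z in(.2,.3):
    q,m1=go(q0,[.4315,-.0085,z],Rt(90.8),12);a=q.round(2);q,m2=go(q,[.4315,-.0085,.0725],Rt(90.8),8);print(z,m1,m2,a,q.round(2))
for W,h in(([.55,-.25,.3],60),([.6,-.2,.3],30),([.6,0,.3],30),([.6,-.3,.3],90)):
    q,m0=go(q0,W,Rt(h),12);q,m1=go(q,[.4315,-.0085,.25],Rt(90.8),12);q,m2=go(q,[.4315,-.0085,.0725],Rt(90.8),8);print(W,h,m0,m1,m2,q.round(2))
E
python3 r2.py; python3 - <<'E'
from station import env
from h import *
mv(env,[.4315,-.0085,.25],Rt(90.8,0))
E
```

```text
[-1.35  0.03  0.94  1.91 -0.02  1.22 -1.55]
0.2 0.3146099839578172 0.2925024914019456 [-1.    0.15  1.02  2.12 -0.15  0.95  0.12] [-0.75  0.42  0.81  2.25 -0.5   0.66  0.44]
0.3 0.18310841990306112 0.12581180452007867 [-1.3  -0.11  1.16  1.98  0.1   1.21 -0.16] [-0.84  0.46  0.94  2.25 -0.6   0.69  0.54]
[0.55, -0.25, 0.3] 60 0.31361005048756985 0.3284099496207379 0.29710351703702376 [-0.68  0.39  0.71  2.24 -0.42  0.64  0.36]
[0.6, -0.2, 0.3] 30 0.33341254505734635 0.33030500788530176 0.29953849934073906 [-0.64  0.38  0.66  2.24 -0.39  0.64  0.32]
[0.6, 0, 0.3] 30 0.34968513763465653 0.32954607334431324 0.2985560077798324 [-0.65  0.38  0.68  2.24 -0.4   0.64  0.34]
[0.6, -0.3, 0.3] 90 0.3251937859342911 0.32887438790941254 0.2976939052666472 [-0.67  0.38  0.7   2.24 -0.42  0.64  0.35]
 shift cm [-6.51, 15.13, 5.93] turn [0.001, 0.005, -1.159] | tcp [0.4283, 0.1565, 0.3086] to [0.4315, -0.0085, 0.25]
```

{"name": "step_arm", "arguments": {"motion": [[[1,5,1,0,0,-0.06,1],[2,10,2,0,0,-0.12,1],[3,15,4,0,0,-0.2,1],[4.3,19.5,6,0,0,-0.27,1],[4.3,19.5,6,0,0,-0.27,1]]]}}

```text
clock: 49.1
position: [0.5483, -0.0089, 0.2473]
eef_rot: [0.003, 0.941, 0.339, -0.003]
wrist_force: [-0.4, -0.5, -3.0]
gripper_width: 0.0224
grasp_force: 101.0
```

```bash
python3 r2.py | head -2; python3 - <<'E'
from station import env
from h import *
mv(env,[.4315,-.0085,.2],Rt(90.8,0))
E
```

```text
[-0.81  0.37  0.97  1.8  -0.33  1.14 -0.61]
0.2 0.41441118942570104 0.29858658604722743 [-0.83  0.12  0.81  2.11 -0.11  0.94  0.06] [-0.65  0.38  0.68  2.24 -0.4   0.64  0.34]
 shift cm [-8.93, -7.49, 4.78] turn [-0.0, 0.009, -0.893] | tcp [0.5483, -0.0089, 0.2473] to [0.4315, -0.0085, 0.2]
```

{"name": "step_arm", "arguments": {"motion": [[[-1.8,-1.5,1,0,0,-0.18,1],[-3.6,-3,2,0,0,-0.36,1],[-5.4,-4.5,3,0,0,-0.54,1],[-7.2,-6,4,0,0,-0.72,1],[-8.9,-7.5,4.8,0,0.01,-0.893,1]]]}}

```text
clock: 49.72
position: [0.4305, -0.0025, 0.2012]
eef_rot: [-0.001, 0.698, 0.717, 0.003]
wrist_force: [0.2, 0.8, -2.1]
gripper_width: 0.0225
grasp_force: 101.1
```

```bash
python3 - <<'E'
from station import env
from h import *
print(env.state()['joints'].round(2).tolist())
mv(env,[.4315,-.0085,.074],Rt(90.8,0))
E
```

```text
[-0.84, 0.11, 0.82, 2.12, -0.11, 0.94, 0.06]
 shift cm [-0.67, 0.04, 12.71] turn [0.003, -0.006, 0.013] | tcp [0.4305, -0.0025, 0.2012] to [0.4315, -0.0085, 0.074]
```

{"name": "step_arm", "arguments": {"motion": [[[-0.6,0,4,0,0,0.01,1],[-0.6,0,8,0,0,0.01,1],[-0.6,0,11,0,0,0.01,1],[-0.6,0,12.5,0,0,0.01,1],[-0.6,0,12.7,0,0,0.01,1]]]}}

```text
clock: 50.35
position: [0.4315, -0.0086, 0.074]
eef_rot: [-0.001, 0.704, 0.71, 0.002]
wrist_force: [-1.2, 1.0, -1.2]
gripper_width: 0.0225
grasp_force: 101.2
```

{"name": "step_arm", "arguments": {"motion": [[[0,0,0.1,0,0,0,1],[0,0,0.2,0,0,0,1],[0,0,0.25,0,0,0,1]]]}}

```text
clock: 50.72
position: [0.4323, -0.0095, 0.0725]
eef_rot: [-0.0, 0.705, 0.709, 0.003]
wrist_force: [-1.3, -4.6, 7.1]
gripper_width: 0.0227
grasp_force: 102.5
```

```bash
python3 - <<'E'
from station import env
from h import *
s=env.state();print(s['joints'].round(2).tolist(),s['wrist_force'].round(1))
mv(env,[.4315,-.0085,.0715],Rt(90.8,0))
E
```

```text
[-0.65, 0.38, 0.7, 2.24, -0.41, 0.64, 0.35] [-1.3 -4.6  7.1]
 shift cm [0.1, -0.08, 0.1] turn [0.004, -0.005, -0.007] | tcp [0.4323, -0.0095, 0.0725] to [0.4315, -0.0085, 0.0715]
```

{"name": "step_arm", "arguments": {"motion": [[[0,0,-0.1,0,0,0,4],[0,0,-0.1,0,0,0,6],[0,0,-0.1,0,0,0,6],[0,0,-0.1,0,0,0,6]]], "force": 40}}

```text
clock: 51.22
position: [0.4316, -0.009, 0.0726]
eef_rot: [-0.001, 0.705, 0.71, 0.003]
wrist_force: [0.3, -0.3, -0.3]
gripper_width: 0.0601
grasp_force: 0.0
```

{"name": "step_arm", "arguments": {"motion": [[[0,0,-3,0,0,0,6],[0,0,-8,0,0,0,6],[0,0,-13,0,0,0,6],[0,0,-17,0,0,0,6],[0,0,-18,0,0,0,6]]]}}

```text
clock: 51.85
position: [0.4323, -0.0098, 0.2547]
eef_rot: [-0.001, 0.705, 0.71, 0.005]
wrist_force: [-0.5, 0.1, 0.2]
gripper_width: 0.0603
grasp_force: 0.0
```

```bash
cat > lid.py <<'E'
from station import env
from h import *
def lid():
    T=env.camera_model('top');t=env.grab_frame('top');hsv=cv2.cvtColor(t,cv2.COLOR_RGB2HSV);m=(hsv[...,1]<60)&(hsv[...,2]>115)
    for b in blobs(m,300,1600,(320,165,420,260)):
        x,y,w,h=b[2:6];k=np.zeros(m.shape,np.uint8);k[y:y+h,x:x+w]=m[y:y+h,x:x+w]
        q=plane(T,np.argwhere(k)[:,::-1],.025)[:,:2]*1000;print('lid',cv2.minEnclosingCircle(q.astype(np.float32)),b)
    red=((hsv[...,0]<8)|(hsv[...,0]>172))&(hsv[...,1]>120);print('handle',[ (b[:2],plane(T,[b[:2]],.101)) for b in blobs(red,60,600,(200,200,320,270))])
if __name__=='__main__':
    lid();mv(env,[.4543,-.3375,.2],Rt(0,0),'h0');mv(env,[.4543,-.3375,.2],Rt(45,0),'h45')
E
python3 lid.py; python3 - <<'E'
import sys;sys.path.insert(0,'.')
from route import *
from h import JAR
q0=np.array(D[-1][0]);print(q0.round(2))
for h in(0,30,60,90):
    q,a=go(q0,[.4543,-.3375,.2],Rt(h),12);q,b=go(q,[.4543,-.3375,.03],Rt(h),8);q,c=go(q,[.4543,-.3375,.3],Rt(h),8);q,d=go(q,[.548,.372,.3],Rt(h),20);q,e=go(q,[.548,.372,.14],Rt(h),8);print(h,[round(v,2) for v in(a,b,c,d,e)])
E
```

```text
lid ((582.7009887695312, -330.4493713378906), 38.08189010620117) (np.float64(363.1), np.float64(188.6), np.int32(352), np.int32(178), np.int32(23), np.int32(22), np.int32(395))
lid ((453.3794250488281, -337.2027893066406), 59.78388977050781) (np.float64(366.4), np.float64(227.4), np.int32(348), np.int32(210), np.int32(37), np.int32(36), np.int32(1006))
handle []
h0 shift cm [-32.83, 1.96, 5.22] turn [-0.002, -0.01, 1.578] | tcp [0.4321, -0.0097, 0.2544] to [0.4543, -0.3375, 0.2]
h45 shift cm [-32.83, 1.96, 5.22] turn [0.002, -0.009, 0.793] | tcp [0.4321, -0.0097, 0.2544] to [0.4543, -0.3375, 0.2]
[-0.93  0.02  0.88  2.05 -0.03  1.08 -0.03]
0 [np.float64(0.29), np.float64(0.22), np.float64(0.19), np.float64(-0.08), np.float64(0.1)]
30 [np.float64(0.33), np.float64(0.27), np.float64(0.27), np.float64(0.08), np.float64(0.28)]
60 [np.float64(0.33), np.float64(0.33), np.float64(0.35), np.float64(0.27), np.float64(0.45)]
90 [np.float64(0.33), np.float64(0.38), np.float64(0.42), np.float64(0.4), np.float64(0.55)]
```

{"name": "step_arm", "arguments": {"motion": [[[-6,0.4,0,0,-0.01,0,5.5],[-12,0.8,1,0,-0.01,0,5.5],[-18,1.2,3,0,-0.01,0,5.5],[-24,1.6,5,0,-0.01,0,5.5],[-29,1.9,6,0,-0.01,0,5.5]]]}}

```text
clock: 52.52
position: [0.4511, -0.3012, 0.1881]
eef_rot: [0.001, 0.705, 0.709, -0.002]
wrist_force: [0.6, -0.3, 1.4]
gripper_width: 0.0547
grasp_force: 0.0
```

{"name": "step_arm", "arguments": {"motion": [[[-2,0,1,0,0,0,5.5],[-3.8,0.1,3,0,0,0,5.5],[-3.8,0.1,4.5,0,0,0,5.5],[-3.8,0.1,4.5,0,0,0,5.5],[-3.8,0.1,4.5,0,0,0,5.5]]]}}

```text
clock: 53.15
position: [0.4539, -0.337, 0.1464]
eef_rot: [0.002, 0.704, 0.71, -0.001]
wrist_force: [0.9, -1.1, 0.2]
gripper_width: 0.0551
grasp_force: 0.0
```

```bash
python3 - <<'E'
from station import env
from h import *
s=env.state();W=env.camera_model('wrist');b=env.grab_frame('wrist');np.save('pics/wl.npy',b)
print(s['position'],s['joints'].round(2))
hsv=cv2.cvtColor(b,cv2.COLOR_RGB2HSV);m=((hsv[...,1]<60)&(hsv[...,2]>140)).astype(np.uint8)
print('expect flange',proj(W,[[.4534,-.3372,.025],[.4534,-.3372,.0545],[.4534,-.3372+.059,.025]]).round(1).tolist())
for x in blobs(m>0,1500,60000):
    k=np.zeros(m.shape,np.uint8);k[x[3]:x[3]+x[5],x[2]:x[2]+x[4]]=m[x[3]:x[3]+x[5],x[2]:x[2]+x[4]]
    q=plane(W,cv2.convexHull(np.argwhere(k)[:,::-1].astype(np.int32)).reshape(-1,2),.025)[:,:2]*1000
    print(x,cv2.minEnclosingCircle(q.astype(np.float32)))
# knob top: bright disc inside flange
e=np.round(proj(W,[[.4534,-.3372,.0545]])[0]).astype(int);g=hsv[e[1]-40:e[1]+41,e[0]-40:e[0]+41,2].astype(int)
print(e);print(g[::8,::8])
T=env.camera_model('top');t=env.grab_frame('top');hs=cv2.cvtColor(t,cv2.COLOR_RGB2HSV)
red=((hs[...,0]<8)|(hs[...,0]>172))&(hs[...,1]>120);print('handle',[ (v[:2],plane(T,[v[:2]],.101)) for v in blobs(red,60,600,(200,200,320,270))])
E
```

```text
[ 0.45385203 -0.33700903  0.14640819] [-0.09  0.52  0.89  1.88 -0.49  0.96  1.02]
expect flange [[257.9, 184.2], [258.0, 194.9], [258.5, 115.7]]
(np.float64(260.3), np.float64(184.6), np.int32(195), np.int32(122), np.int32(131), np.int32(127), np.int32(12772)) ((455.4769287109375, -341.74078369140625), 58.76611328125)
(np.float64(406.0), np.float64(178.4), np.int32(364), np.int32(140), np.int32(84), np.int32(82), np.int32(4662)) ((583.6859130859375, -333.9038391113281), 38.32423782348633)
[258 195]
[[212 213 213 213 211 214 213 213 212 214 213]
 [212 212 212 213 212 214 214 211 213 213 212]
 [212 211 213 210 210 212 212 212 213 214 212]
 [210 211 210 212 197 152 154 211 212 209 209]
 [210 210 208 211 150 227 225 141 209 210 209]
 [210 208 209 160 213 215 213 213 212 210 213]
 [209 212 211 141 206 208 208 208 210 211 211]
 [208 210 212 134 177 204 203 210 209 209 211]
 [211 207 211 210 134 135 209 211 212 209 208]
 [211 210 210 212 209 210 212 211 209 207 211]
 [123 210 209 207 209 208 208 209 210 211 202]]
handle [((np.float64(268.6), np.float64(232.5)), array([[ 0.42634541, -0.0144112 ,  0.101     ]]))]
```

{"name": "step_arm", "arguments": {"motion": [[[-0.25,0.05,4,0,0,0,5.5],[-0.25,0.05,8,0,0,0,5.5],[-0.25,0.05,10.5,0,0,0,5.5],[-0.25,0.05,11.5,0,0,0,5.5],[-0.25,0.05,11.5,0,0,0,5.5]]]}}

```text
clock: 53.88
position: [0.4547, -0.3407, 0.0317]
eef_rot: [0.003, 0.705, 0.71, -0.001]
wrist_force: [0.2, -0.3, 0.1]
gripper_width: 0.0549
grasp_force: 0.0
```

{"name": "step_arm", "arguments": {"motion": [[[0,0,0,0,0,0,2.5],[0,0,0,0,0,0,1.5],[0,0,0,0,0,0,1.5],[0,0,0,0,0,0,1.5],[0,0,0,0,0,0,1.5]]], "force": 60}}

```text
clock: 54.5
position: [0.4553, -0.3412, 0.0328]
eef_rot: [0.004, 0.705, 0.71, -0.0]
wrist_force: [0.1, 1.0, 6.4]
gripper_width: 0.0261
grasp_force: 58.6
```

{"name": "step_arm", "arguments": {"motion": [[[0,0,-3,0,0,0,1.5],[0,0,-8,0,0,0,1.5],[0,0,-14,0,0,0,1.5],[0,0,-20,0,0,0,1.5],[0,0,-24,0,0,0,1.5]]]}}

```text
clock: 55.12
position: [0.4538, -0.34, 0.2745]
eef_rot: [0.004, 0.705, 0.709, -0.0]
wrist_force: [0.8, 0.1, -4.4]
gripper_width: 0.0263
grasp_force: 60.0
```

```bash
cat > wl.py <<'E'
from station import env
from h import *
s=env.state();W=env.camera_model('wrist');b=env.grab_frame('wrist')
q=s['eef_rot'];M=R.from_quat([q[1],q[2],q[3],q[0]]).as_matrix()
z=s['position'][2]
hsv=cv2.cvtColor(b,cv2.COLOR_RGB2HSV);m=((hsv[...,1]<60)&(hsv[...,2]>140)).astype(np.uint8)
zf=z-.005 # flange top approx
print('pos',s['position'].round(4),'w',s['gripper_width'],'F',s['wrist_force'].round(1))
for x in blobs(m>0,1500,60000):
    k=np.zeros(m.shape,np.uint8);k[x[3]:x[3]+x[5],x[2]:x[2]+x[4]]=m[x[3]:x[3]+x[5],x[2]:x[2]+x[4]]
    p=plane(W,cv2.convexHull(np.argwhere(k)[:,::-1].astype(np.int32)).reshape(-1,2),zf)
    c,r=cv2.minEnclosingCircle((p[:,:2]*1000).astype(np.float32));d=M.T@(np.r_[np.array(c)/1000,zf]-s['position'])
    print(x[:2],x[6],'circle',c,r,'in tool mm',(d*1000).round(1))
E
python3 wl.py;python3 - <<'E'
from station import env
from h import *
mv(env,[*JAR,.27],Rt(90.8))
E
```

```text
pos [ 0.4538 -0.34    0.2745] w 0.026334417879917426 F [ 0.8  0.1 -4.4]
(np.float64(267.6), np.float64(209.3)) 26794 circle (456.9797058105469, -320.17608642578125) 69.52288055419922 in tool mm [19.8  3.3  4.9]
 shift cm [71.33, 9.76, 0.39] turn [0.009, 0.008, -0.008] | tcp [0.4549, -0.3416, 0.2787] to [0.5484, 0.3722, 0.27]
```

{"name": "step_arm", "arguments": {"motion": [[[4,1,0,0,0,0,1.5],[9,2,0,0,0,0,1.5],[14,3,0,0,0,0,1.5],[19,4,0,0,0,0,1.5],[24,5,0,0,0,0,1.5]]]}}

```text
clock: 55.8
position: [0.5018, -0.0976, 0.2703]
eef_rot: [0.002, 0.705, 0.709, -0.001]
wrist_force: [0.3, 0.6, -3.4]
gripper_width: 0.0257
grasp_force: 60.2
```

{"name": "step_arm", "arguments": {"motion": [[[5,1,0,0,0,0,1.5],[10,2,0,0,0,0,1.5],[15,3,0,0,0,0,1.5],[20,4,0,0,0,0,1.5],[25,4.5,0,0,0,0,1.5]]]}}

```text
clock: 56.42
position: [0.5453, 0.1526, 0.2691]
eef_rot: [0.002, 0.705, 0.709, -0.001]
wrist_force: [0.4, 0.2, -3.9]
gripper_width: 0.0258
grasp_force: 60.2
```

{"name": "step_arm", "arguments": {"motion": [[[5,0,0,0,0,0,1.5],[10,0,0,0,0,0,1.5],[14,0,0,0,0,0,1.5],[17,0,0,0,0,0,1.5],[17,0,0,0,0,0,1.5]]]}}

```text
clock: 57.05
position: [0.5429, 0.3244, 0.2673]
eef_rot: [0.002, 0.703, 0.711, -0.001]
wrist_force: [0.1, 0.1, -4.0]
gripper_width: 0.0261
grasp_force: 60.2
```

```bash
python3 - <<'E'
from station import env
from h import *
print(env.state()['joints'].round(2).tolist())
mv(env,[.549,.3705,.19],Rt(90.8))
mv(env,[.549,.3705,.148],Rt(90.8))
E
```

```text
[-1.21, 0.51, 0.88, 1.57, -0.4, 1.26, -0.25]
 shift cm [4.65, 0.66, 7.71] turn [0.001, 0.005, -0.002] | tcp [0.5429, 0.3244, 0.2673] to [0.549, 0.3705, 0.19]
 shift cm [4.67, 0.65, 11.91] turn [0.001, 0.005, -0.002] | tcp [0.5429, 0.3244, 0.2673] to [0.549, 0.3705, 0.148]
```

{"name": "step_arm", "arguments": {"motion": [[[2.3,0.3,0,0,0,0,1.5],[4.6,0.6,2,0,0,0,1.5],[4.65,0.65,5,0,0.005,0,1.5],[4.65,0.65,7.7,0,0.005,0,1.5],[4.65,0.65,7.7,0,0.005,0,1.5]]]}}

```text
clock: 57.68
position: [0.5494, 0.3656, 0.1892]
eef_rot: [0.001, 0.705, 0.709, -0.001]
wrist_force: [0.7, -1.3, -2.7]
gripper_width: 0.0261
grasp_force: 60.0
```

{"name": "step_arm", "arguments": {"motion": [[[0,0,0,0,0,0,1.5],[0,0,0,0,0,0,1.5]]]}}

```text
clock: 57.92
position: [0.5514, 0.3672, 0.1927]
eef_rot: [0.001, 0.705, 0.709, 0.002]
wrist_force: [0.6, -0.3, -2.6]
gripper_width: 0.026
grasp_force: 60.0
```

```bash
python3 - <<'E'
from station import env
from h import *
from scipy.optimize import least_squares
s=env.state();print(s['position'].round(4))
zt=s['position'][2]-.0328+.025;zu=zt-.009
for n,th in(('top',120),('wrist',170),('scene',165)):
    W=env.camera_model(n);b=env.grab_frame(n);np.save(f'pics/{n}L.npy',b)
    hsv=cv2.cvtColor(b,cv2.COLOR_RGB2HSV);m=((hsv[...,1]<60)&(hsv[...,2]>th)).astype(np.uint8)
    c0=np.array([.549,.3705]);k=np.zeros_like(m)
    ring=proj(W,[[c0[0]+.068*np.cos(a),c0[1]+.068*np.sin(a),zt] for a in np.linspace(0,6.28,40)]).astype(np.int32)
    cv2.fillPoly(k,[ring],1);m&=k
    cs,_=cv2.findContours(m,cv2.RETR_EXTERNAL,cv2.CHAIN_APPROX_NONE)
    pts=max(cs,key=cv2.contourArea).reshape(-1,2)
    q=plane(W,pts,zt)[:,:2]
    r=least_squares(lambda p:np.hypot(q[:,0]-p[0],q[:,1]-p[1])-.059,c0,loss='soft_l1',f_scale=.001)
    d=np.abs(np.hypot(*(q-r.x).T)-.059);print(n,r.x.round(4),'inl',(d<.0025).sum(),len(q))
E
```

```text
[0.5514 0.3672 0.1927]
top [0.546  0.3916] inl 4 52
wrist [0.5503 0.3739] inl 394 930
scene [0.5473 0.3626] inl 24 63
```

{"name": "step_arm", "arguments": {"motion": [[[0,-0.15,1,0,0,0,1.5],[0,-0.15,2,0,0,0,1.5],[0,-0.15,3,0,0,0,1.5],[0,-0.15,3.4,0,0,0,1.5],[0,-0.15,3.4,0,0,0,1.5]]]}}

```text
clock: 58.7
position: [0.5492, 0.367, 0.1566]
eef_rot: [0.001, 0.705, 0.709, 0.0]
wrist_force: [-0.0, 0.2, -3.6]
gripper_width: 0.026
grasp_force: 60.0
```

{"name": "step_arm", "arguments": {"motion": [[[0,0,0.3,0,0,0,1.5],[0,0,0.6,0,0,0,1.5],[0,0,0.8,0,0,0,1.5],[0,0,0.9,0,0,0,1.5]]]}}

```text
clock: 59.2
position: [0.5492, 0.3671, 0.148]
eef_rot: [0.001, 0.705, 0.71, 0.001]
wrist_force: [-0.6, -0.0, -3.8]
gripper_width: 0.026
grasp_force: 60.0
```

{"name": "step_arm", "arguments": {"motion": [[[0,0,0.1,0,0,0,1.5],[0,0,0.2,0,0,0,1.5],[0,0,0.2,0,0,0,1.5]]]}}

```text
clock: 59.58
position: [0.5493, 0.3674, 0.1467]
eef_rot: [0.001, 0.705, 0.71, 0.001]
wrist_force: [-2.6, 0.3, 3.7]
gripper_width: 0.0258
grasp_force: 61.1
```

{"name": "step_arm", "arguments": {"motion": [[[0,0,0,0,0,0,3],[0,0,0,0,0,0,5],[0,0,0,0,0,0,5.5],[0,0,0,0,0,0,5.5]]]}}

```text
clock: 60.08
position: [0.5493, 0.3672, 0.1461]
eef_rot: [0.001, 0.705, 0.71, 0.001]
wrist_force: [-0.5, 0.4, 1.4]
gripper_width: 0.055
grasp_force: 0.0
```

{"name": "step_arm", "arguments": {"motion": [[[0,0,-2,0,0,0,5.5],[0,0,-6,0,0,0,5.5],[0,0,-11,0,0,0,5.5],[-5,0,-15,0,0,0,5.5],[-11,0,-15,0,0,0,5.5]]]}}

```text
clock: 60.7
position: [0.5515, 0.2568, 0.3005]
eef_rot: [0.002, 0.704, 0.71, 0.004]
wrist_force: [1.5, -2.3, 0.4]
gripper_width: 0.0549
grasp_force: 0.0
```

{"name": "step_arm", "arguments": {"motion": [[[-6,3,0,0,0,0,5.5],[-12,6,0,0,0,0,5.5],[-18,9,0,0,0,0,5.5],[-24,10,0,0,0,0,5.5],[-30,10,0,0,0,0,5.5]]]}}

```text
clock: 61.32
position: [0.6521, -0.0355, 0.2976]
eef_rot: [0.001, 0.705, 0.71, 0.001]
wrist_force: [-0.0, -0.3, 0.0]
gripper_width: 0.0549
grasp_force: 0.0
```

```bash
python3 - <<'E'
from station import env
from h import *
from scipy.optimize import least_squares
s=env.state();print(s['position'].round(3),s['clock'])
for n,th in(('top',110),('scene',160)):
    W=env.camera_model(n);b=env.grab_frame(n);np.save(f'pics/{n}F.npy',b)
    hsv=cv2.cvtColor(b,cv2.COLOR_RGB2HSV);m=((hsv[...,1]<60)&(hsv[...,2]>th)).astype(np.uint8)
    c0=JAR;k=np.zeros_like(m)
    ring=proj(W,[[c0[0]+.07*np.cos(a),c0[1]+.07*np.sin(a),.139] for a in np.linspace(0,6.28,40)]).astype(np.int32);cv2.fillPoly(k,[ring],1);m&=k
    cs,_=cv2.findContours(m,cv2.RETR_EXTERNAL,cv2.CHAIN_APPROX_NONE);pts=max(cs,key=cv2.contourArea).reshape(-1,2);q=plane(W,pts,.139)[:,:2]
    r=least_squares(lambda p:np.hypot(q[:,0]-p[0],q[:,1]-p[1])-.0585,c0,loss='soft_l1',f_scale=.001);d=np.abs(np.hypot(*(q-r.x).T)-.0585);print(n,r.x.round(4),(d<.0025).sum(),len(q))
    if n=='top':
        red=((hsv[...,0]<8)|(hsv[...,0]>172))&(hsv[...,1]>120);R_=blobs(red,60,900,(200,200,320,270));print('handle',[(v,plane(W,[v[:2]],.101).round(4)) for v in R_])
E
python3 pn.py; python3 lid.py | head -2
```

```text
[ 0.652 -0.035  0.298] 61.325
top [0.5467 0.3688] 84 112
handle [((np.float64(272.9), np.float64(232.5), np.int32(262), np.int32(230), np.int32(22), np.int32(6), np.int32(111)), array([[ 0.4265, -0.0278,  0.101 ]]))]
scene [0.5502 0.3642] 82 102
bit 237.7 159.3 3 pan y 0.0954 u 0.0700
lid ((584.5999145507812, -331.8016357421875), 35.79356384277344) (np.float64(363.5), np.float64(188.1), np.int32(353), np.int32(178), np.int32(22), np.int32(21), np.int32(307))
handle [((np.float64(274.1), np.float64(232.5)), array([[ 0.42657827, -0.03150096,  0.101     ]]))]
```

{"name": "step_arm", "arguments": {"motion": [[[-6,0,0,0,0,0,5.5],[-12,0,0,0,0,0,5.5],[-18,0,0,0,0,0,5.5],[-24,0,0,0,0,0,5.5],[-24,0,0,0,0,0,5.5]]]}}

```text
clock: 62.15
position: [0.6513, -0.2784, 0.2971]
eef_rot: [0.002, 0.707, 0.707, -0.0]
wrist_force: [0.3, 0.0, 0.3]
gripper_width: 0.0551
grasp_force: 0.0
```

```bash
python3 pn.py; python3 lid.py | head -3; python3 - <<'E'
from h import *
from station import env
im=env.grab_frame('top');hsv=cv2.cvtColor(im,cv2.COLOR_RGB2HSV)
red=((hsv[...,0]<8)|(hsv[...,0]>172))&(hsv[...,1]>120);print(blobs(red,40,900,(200,200,330,280)))
S=env.camera_model('scene');im=env.grab_frame('scene');hsv=cv2.cvtColor(im,cv2.COLOR_RGB2HSV)
red=((hsv[...,0]<8)|(hsv[...,0]>172))&(hsv[...,1]>120);print([(b,plane(S,[b[:2]],.09).round(3)) for b in blobs(red,40,900,(150,100,330,280))])
a=np.load('pics/scene0.npy');hsv=cv2.cvtColor(a,cv2.COLOR_RGB2HSV);red=((hsv[...,0]<8)|(hsv[...,0]>172))&(hsv[...,1]>120);print('start',[(b,plane(S,[b[:2]],.09).round(3)) for b in blobs(red,40,900,(150,100,330,280))])
E
```

```text
bit 269.1 143.3 9 pan y -0.0084 u 0.0097
bit 262.0 148.0 9 pan y 0.0151 u 0.0273
bit 292.9 150.9 8 pan y -0.0893 u 0.0341
bit 237.8 159.0 4 pan y 0.0951 u 0.0689
handle []
h0 shift cm [-6.37, -20.0, 9.6] turn [0.001, -0.003, 1.578] | tcp [0.6536, -0.2723, 0.2966] to [0.4543, -0.3375, 0.2]
h45 shift cm [-6.37, -20.0, 9.6] turn [0.002, -0.002, 0.793] | tcp [0.6536, -0.2723, 0.2966] to [0.4543, -0.3375, 0.2]
[]
[((np.float64(212.7), np.float64(156.1), np.int32(197), np.int32(144), np.int32(32), np.int32(26), np.int32(347)), array([[ 0.427, -0.019,  0.09 ]]))]
start [((np.float64(214.0), np.float64(156.5), np.int32(198), np.int32(144), np.int32(32), np.int32(27), np.int32(343)), array([[ 0.43 , -0.017,  0.09 ]]))]
```

```bash
python3 -c "
from station import env
print(env.finish_job())"
```

```text
the job is handed in; nothing more can be done
None
```

The job is handed in after about 62 s of robot time, with no verdict returned. All six balls were tipped into the jar, though I infer that because glaze hides them and none lay on the bench; the lid sits seated about 4 mm off centre, all four bits are in the pan, the scoop is back in its tray, and the mugs and the other crate contents were never touched.

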